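# Unstack the inspector's things into their trays

### The arm

A 6-joint arm with a two-finger parallel gripper is mounted at the origin on a cart in front of the work surface, level with it; the furniture and walls round the work are solid. World frame = base frame: x ahead of the robot, y to its left, z up, the work surface at z = 0. Lengths are in m, angles in rad, forces in N, time in s.
With the tool pointing down it reaches from about 0.3 to 0.775 m from the base axis. Payload 14.6 kg.
Tool frame: the origin (TCP) lies at the very end of the fingers, on their centre line; the grasp point (between the pads) lies 19 mm behind it; z points along the fingers, y is the line along which they close (so a half turn about z gives the same grasp; the last joint's range is limited). The gripper opens to 94 mm and grips with 3 to 60 N. Pads are 16 mm wide; open, the fingers measure 119 mm over their backs; the gripper's body (75 mm by 177 mm) begins 78 mm behind the grasp point.
Start: joints at [-1.232, 0.3, 1.521, -0, 1.321, -0.067], TCP at [0.217, -0.505, 0.205] pointing down, gripper open.
Joint ranges: [-3.03, 3.03], [-0.79, 2.21], [0.23, 2.52], [-1.04, 4.18], [0, 3.07], [-2.55, 2.55]. Speed limits (rad/s): [2.22, 2.22, 2.57, 3.14, 3.14, 3.14].

### API

Orientations are given as [roll, pitch, yaw] about the fixed x, y, z axes, in that order (R = Rz(yaw) Ry(pitch) Rx(roll)).
In Python, from station import ctrl gives the robot as it stands.
- The arm moves only by the tool move_arm, never from a script. Its argument "targets" is a list of rows, each a list of 6 numbers: the shift along the tool's x, y, z in units of 1000 mm (1.0 is 1000 mm), then the turn, a rotation vector about the tool's x, y, z in units of 30 degrees (1.0 is 30 degrees). In form: [[tx, ty, tz, ax, ay, az], ...]. A call has exactly 5 rows; each row is the pose to reach, as a shift and turn from the pose commanded when the call began, along the tool's axes at that moment; what a row does not reach only later rows make up. A row lasts 1/12 s, in which the tool goes at most 41.7 mm and 7.16 degrees, less where a joint would pass 70% of its speed; a pose out of reach is approached as far as the arm can. A call with a number of a shift or a turn outside -1 to 1 is refused whole. A call with a gripper value outside its range is refused whole. "fingers" is the opening, from -1 (shut) to 1 (fully open), set as the call begins (left out, the last holds). The fingers move at their own pace and stop on an object; "grip_force" is the grip in N (left out, the last holds). Time passes only in rows, so rows that repeat a pose let the fingers close, or fill a call up. It gives the time, the measured TCP pose, the force and the opening at its end, in the units of the state.
- ctrl.get_obs(): the state, without advancing time (a new reading comes with each control period).
- ctrl.camera(name): name is "scene" or "top"; returns the picture (384x512x3 uint8, red, green, blue); there is no depth.
- ctrl.camera_info(name): a dict with "fx", "fy", "cx", "cy" (pixels), "rvec" (rotation vector, rad) and "tvec" (3), from world to camera coordinates, as OpenCV has them. Camera axes: x right, y down, z forward; pixel columns grow to the right and rows downward; lengths in m; the calibration is good to about 2 mm. A picture is of the moment at which its call begins. camera_info takes no time and is no camera call.
- ctrl.hand_in(): hands the job in, once; it reports no verdict.
The state is a dict: "time_s": time; "qpos": joint angles; "joint_vel": joint speeds; "tau": joint torques, N m; "ee_pos": TCP position; "eef_rot": TCP orientation; "force": force on the tool from outside, world axes, zero at the start; "moment": the same for the moment, N m; "grip_width": finger opening in m.
Only numpy, scipy, OpenCV 4.12 (cv2) and the standard library are available. Lean on these libraries where they do the work, as an engineer would, in place of code of your own. Each camera call takes 0.05 s, during which the arm holds its last target. There are 200 camera calls.

### The job

The inspector's things were piled up to clean the bench: take the pile apart from the top and set each thing upright and flat in the middle of the tray made for its outline (hand stamp in the small rectangular tray, screw cap in the small round one, jar in the large round one, case in the large rectangular one, both rectangular things with their long sides along their tray's). Let nothing topple or fall over, and leave the white test block and the grease tin where they stand.

Things in the scene. Friction and masses are not known exactly. Their poses are not given: they have to be found in the camera images.
- stamp: wooden hand stamp standing upright on top of the pile: base 20 x 34 mm (x by y), 16 mm high, above it a round knob about 20 mm in diameter up to 56 mm. Origin: centre of the underside; z up, y along the long side of the base
- cap: white ribbed screw cap, solid, 44 mm diameter, 20 mm high, under the stamp. Origin: centre of the underside; z up
- jar: closed white jar with a black lid, 61 mm high, body 60 mm diameter up to 45 mm, lid 63 mm diameter above; stands under the cap, on the case. The lid is tight: the jar may be taken by it. Origin: centre of the underside; z up
- case: closed flat blue-green case, 64 x 91 x 28 mm (x by y by z), lid fixed shut (without its latch the body is 61 mm wide, 1.5 mm off centre toward +x), bottom of the pile, lying on the bench. Origin: centre of the underside; z up, y along the long side
- stamp_tray: fixed shallow rectangular tray, aluminium rim and dark rubber floor: inside 37 x 50 mm (x by y), rim 4 mm thick, rim top 7 mm and floor 3 mm above the bench. Place of the hand stamp, whose long sides lie along the tray's long sides. Origin: tray centre at bench height; y along the long side
- cap_tray: fixed shallow round tray, aluminium rim and dark rubber floor: inside diameter 60 mm, rim 4 mm thick, rim top 7 mm and floor 3 mm above the bench. Place of the screw cap. Origin: tray centre at bench height; z up
- jar_tray: fixed shallow round tray, aluminium rim and dark rubber floor: inside diameter 79 mm, rim 4 mm thick, rim top 7 mm and floor 3 mm above the bench. Place of the jar. Origin: tray centre at bench height; z up
- case_tray: fixed shallow rectangular tray, aluminium rim and dark rubber floor: inside 80 x 107 mm (x by y), rim 4 mm thick, rim top 7 mm and floor 3 mm above the bench. Place of the case, whose long sides lie along the tray's long sides. Origin: tray centre at bench height; y along the long side
- block: bystander: white test block 50 x 62 mm, 66 mm high with a brass stub and a red button on top, loose, to be left where it stands. Origin: centre of the underside
- tin: bystander: round grease tin, 72 mm diameter, 34 mm high, blue lid, loose, behind the work, to be left where it stands. Origin: centre of the underside

How it is judged:
By the outcome, as a careful person would: the job done as asked, in the order asked, and still so for the second after the job is handed in, with the robot touching nothing.
It also fails if it takes over 118 s, if anything falls off the work surface, if the arm or the gripper's body presses on something with over 40 N, if the wrist force passes 120 N, or if a joint passes its speed limit or range.

## Working session

There is one attempt and no reset: what is moved stays moved. The work goes in short steps, Python scripts to look and compute and a tool call to move; the robot and the scene stay as the last step left them, time stands still between calls to the robot, and variables do not carry over. Pictures are saved under pics/ and viewed, on a budget of 14 in all, crops included, one or two more only if the job needs it, and the job is handed in when it is done.

Besides the shell and the picture viewer there is one more tool, called after ">>>" as name([rows], argument=value, ...), one row to a line, values as JSON. move_arm: Moves the arm, as the interface text tells. Shifts and turns lie within -1 to 1; 1 stands for 1000 mm of shift or 30 degrees of turn. Its arguments: {"type":"object","properties":{"targets":{"type":"array"},"fingers":{"type":"number"},"grip_force":{"type":"number"}},"required":["targets"]}

```bash
ls; mkdir -p pics; python3 - <<'E'
from station import ctrl
import cv2
o=ctrl.get_obs();print({k:o[k] for k in('time_s','ee_pos','eef_rot','grip_width')})
for n in('scene','top'):
    cv2.imwrite(f'pics/{n}0.png',cv2.cvtColor(ctrl.camera(n),cv2.COLOR_RGB2BGR));print(ctrl.camera_info(n))
E
```

```text
pics
{'time_s': 0.0, 'ee_pos': array([ 0.21702379, -0.50509287,  0.20489706]), 'eef_rot': array([-3.14046768e+00, -7.67968643e-05,  4.05788461e-01]), 'grip_width': 0.09412228550273555}
{'fx': 364.54426907127305, 'fy': 364.54426907127305, 'cx': 252.581129144038, 'cy': 194.66223018895374, 'rvec': array([ 0.58199792, -2.5323958 ,  1.30900605]), 'tvec': array([0.54964922, 0.23377039, 0.67631238])}
{'fx': 466.5593966520286, 'fy': 466.5593966520286, 'cx': 263.75493690873293, 'cy': 182.0149684925967, 'rvec': array([ 2.15022563, -2.11411749,  0.21598471]), 'tvec': array([-0.06293347,  0.632182  ,  1.02616646])}
```

View pics/scene0.png

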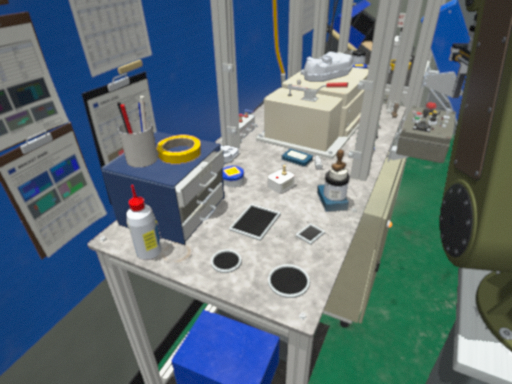

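View pics/top0.png

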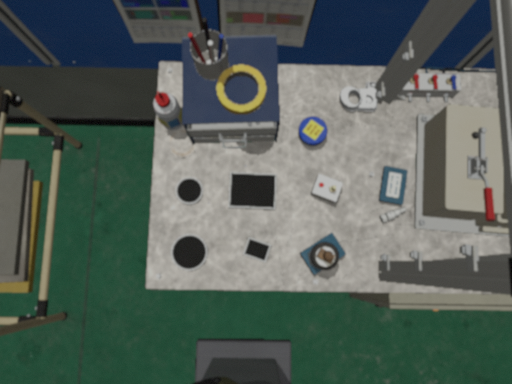

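The top view shows the jar tray at (189,252), cap tray (189,190), case tray (253,191), stamp tray (257,249), the pile at (323,255), the block at (327,188) and the tin at (313,131). The scene view shows the pile standing at about (336,180). I'll measure these next.

```bash
cat > h.py <<'E'
import cv2, numpy as np
from station import ctrl
def cam(n):
    i=ctrl.camera_info(n);R=cv2.Rodrigues(i['rvec'])[0];K=np.array([[i['fx'],0,i['cx']],[0,i['fy'],i['cy']],[0,0,1]])
    return K,R,np.array(i['tvec'])
def pt(n,uv,z):
    "pixels -> world points on plane z"
    K,R,t=cam(n);uv=np.atleast_2d(uv).astype(float)
    d=(R.T@np.linalg.inv(K)@np.c_[uv,np.ones(len(uv))].T).T;c=-R.T@t
    return c+d*((z-c[2])/d[:,2])[:,None]
def px(n,P):
    K,R,t=cam(n);q=K@(R@np.atleast_2d(P).T+t[:,None]);return (q[:2]/q[2]).T
def snap(n): return cv2.cvtColor(ctrl.camera(n),cv2.COLOR_RGB2BGR)
def blobs(im,roi,thr=70,amin=60):
    "dark blobs in roi (x0,y0,x1,y1), on 4x upscaled grey"
    x0,y0,x1,y1=roi;g=cv2.cvtColor(im[y0:y1,x0:x1],cv2.COLOR_BGR2GRAY)
    g=cv2.resize(g,None,fx=4,fy=4,interpolation=cv2.INTER_CUBIC)
    cs,_=cv2.findContours((g<thr).astype(np.uint8),cv2.RETR_EXTERNAL,cv2.CHAIN_APPROX_NONE)
    return [(c[:,0]+.5)/4-.5+[x0,y0] for c in cs if cv2.contourArea(c)>amin*16]
E
python3 - <<'E'
from h import *
for n in('scene','top'):
    K,R,t=cam(n);print(n,'cam at',(-R.T@t).round(3))
t=cv2.imread('pics/top0.png');s=cv2.imread('pics/scene0.png')
for n,im,roi in(('top',t,(160,165,285,280)),('scene',s,(200,195,335,305))):
    for c in blobs(im,roi):
        P=pt(n,c,.003)[:,:2]*1000
        (ctr,sz,a)=cv2.minAreaRect(P.astype(np.float32))
        print(n,c.mean(0).round(1),'rect',np.round(ctr,1),np.round(sz,1),round(a,1))
a=cv2.resize(t[225:285,290,None] if 0 else t[225:285,290:360],None,fx=8,fy=8,interpolation=cv2.INTER_CUBIC)
b=cv2.resize(s[145:215,310:360],None,fx=8,fy=8,interpolation=cv2.INTER_CUBIC)[:480]
b=cv2.resize(s[145:215,305:360],(377,480),interpolation=cv2.INTER_CUBIC)
a=cv2.resize(a,(420,360))
a=cv2.copyMakeBorder(a,0,120,0,0,cv2.BORDER_CONSTANT)
cv2.imwrite('pics/pile.png',np.hstack([a,b]))
E
```

```text
scene cam at [0.292 0.615 0.592]
top cam at [ 0.434 -0.035  1.126]
top [256.7 249.3] rect [480.3 -38.6] [44.7 31.7] 71.9
top [188.7 251.7] rect [472.2 122.6] [72.4 72.4] 46.7
top [188.9 190. ] rect [620.6 129.1] [52.4 52.8] 1.1
top [252.3 190.1] rect [623.5 -25.5] [102.2  74.9] 88.5
scene [288.4 280.1] rect [471.7 117.3] [72.6 68. ] 25.3
scene [225.6 260. ] rect [620.9 123.1] [52.2 47.6] 25.3
scene [254.6 220.8] rect [624.  -31.3] [94.8 71.7] 88.3
```

View pics/pile.png

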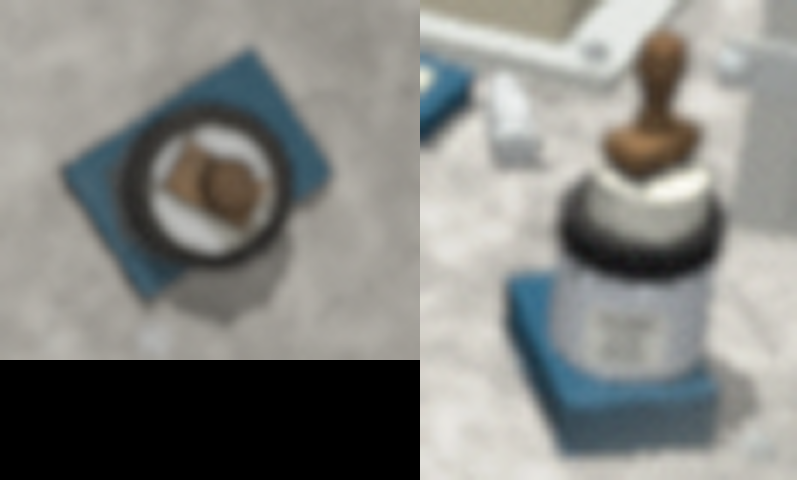

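The pile's case has its long side at about -56°, with the jar lid ring, cap and stamp stacked on it. In the crop, the base is at (215,185) and the knob at (228,185). Next I'll measure each layer in both views, plus the posts and the box for clearance.

```bash
python3 - <<'E'
from h import *
t=cv2.imread('pics/top0.png');s=cv2.imread('pics/scene0.png')
def up(im,roi):
    x0,y0,x1,y1=roi;return cv2.resize(im[y0:y1,x0:x1],None,fx=4,fy=4,interpolation=cv2.INTER_CUBIC)
def cont(m,roi):
    cs,_=cv2.findContours(m.astype(np.uint8),cv2.RETR_EXTERNAL,cv2.CHAIN_APPROX_NONE)
    c=max(cs,key=cv2.contourArea);return (c[:,0]+.5)/4-.5+[roi[0],roi[1]]
def rep(k,n,c,z):
    P=(pt(n,c,z)[:,:2]*1000).astype(np.float32);r=cv2.minAreaRect(P);e=cv2.fitEllipse(P)
    print(k,n,'px',c.mean(0).round(1),'rect',np.round(r[0],1),np.round(r[1],1),round(r[2],1),'ell',np.round(e[0],1),np.round(e[1],1))
R={'top':(295,230,352,280),'scene':(310,145,360,215)}
for n,im in(('top',t),('scene',s)):
    u=up(im,R[n]).astype(int);h=cv2.cvtColor(u.clip(0,255).astype(np.uint8),cv2.COLOR_BGR2HSV).astype(int)
    B,G,Rd=u[...,0],u[...,1],u[...,2];v=h[...,2]
    wood=(Rd-B>25); rep('wood',n,cont(wood,R[n]),.125 if n=='top' else .15)
    teal=(B-Rd>25)
    if n=='top':
        rep('case(hull)',n,cont(teal,R[n]),.028)
        dark=(v<75)&(B-Rd<25); 
        lid=cont(dark,R[n]);rep('lid',n,lid,.089)
        cap=(v>140)&~wood&~teal
        hull=np.zeros(u.shape[:2],np.uint8);cv2.fillPoly(hull,[((lid-R[n][:2]+.5)*4-.5).round().astype(int)],1)
        rep('cap+stamp',n,cont(((v>110)|wood)&(hull>0),R[n]),.109)
        red=(Rd-B>25);c=cont(red,R[n]);print('wood hull pts',cv2.convexHull(c.astype(np.float32))[::4,0].round(1).tolist())
# posts and box
for q in((362,180),(355,183),(372,178)):print('post scene',q,pt('scene',q,0)[0].round(3))
for q in((380,262),(380,285)):print('post top',q,pt('top',q,0)[0].round(3))
for q in((190,140),(278,140)):print('box top',q,pt('top',q,0)[0].round(3))
for q in((188,238),(223,208)):print('box scn',q,pt('scene',q,0)[0].round(3))
a=cv2.resize(t[225:300,300:460],None,fx=4,fy=4,interpolation=cv2.INTER_CUBIC)
b=cv2.resize(up(s,(300,90,420,200)),(400,366))[:300]
E
python3 - <<'E'
from h import *
# wood profile in scene crop (7x scaling: 377/55): knob top (660,40)-420 -> 240
for name,cx,cy in(('knobtop',240,35),('knob centre',243,52),('base lowest corner',222,180)):
    q=(305+cx/6.855,145+cy/6.857);print(name,np.round(q,1),[ (z,(pt('scene',q,z)[0][:2]*1000).round(1)) for z in(.155,.125,.109)])
for name,cx,cy in(('knob centre top',230,185),('b1',190,137),('b2',165,188),('b3',245,228),('b4',268,185)):
    q=(290+cx/6,225+cy/6);print(name,np.round(q,1),[ (z,(pt('top',q,z)[0][:2]*1000).round(1)) for z in(.155,.125)])
E
```

```text
wood top px [325.6 255.4] rect [ 464.6 -185.2] [32.7 19.3] 67.6 ell [ 464.7 -184.6] [19.7 36.3]
case(hull) top px [330.6 244.2] rect [ 482.3 -207.6] [57.6 51.8] 33.7 ell [ 457.7 -193.9] [ 74.1 109.7]
lid top px [323.5 256.3] rect [ 464.9 -186.2] [60.5 65.8] 13.1 ell [ 464.4 -186. ] [60.1 66.4]
cap+stamp top px [325.5 257.1] rect [ 463.8 -185.6] [42.6 44.6] 26.9 ell [ 465.1 -185.3] [39.9 45.3]
wood hull pts [[321.8999938964844, 248.89999389648438], [333.6000061035156, 256.3999938964844], [329.6000061035156, 261.8999938964844], [319.3999938964844, 257.3999938964844], [317.8999938964844, 254.10000610351562]]
wood scene px [338.8 160. ] rect [ 456.5 -168. ] [ 29.9 104.9] 4.8 ell [ 458.8 -161.6] [ 28.7 102.7]
post scene (362, 180) [ 0.421 -0.338  0.   ]
post scene (355, 183) [ 0.436 -0.313  0.   ]
post scene (372, 178) [ 0.396 -0.361  0.   ]
post top (380, 262) [ 0.455 -0.334  0.   ]
post top (380, 285) [ 0.401 -0.332  0.   ]
box top (190, 140) [0.747 0.132 0.   ]
box top (278, 140) [ 0.752 -0.087  0.   ]
box scn (188, 238) [0.743 0.096 0.   ]
box scn (223, 208) [ 0.726 -0.045  0.   ]
knobtop [340.  150.1] [(0.155, array([ 467.8, -203.2])), (0.125, array([ 479.9, -259.4])), (0.109, array([ 486.3, -289.4]))]
knob centre [340.4 152.6] [(0.155, array([ 463.3, -191.1])), (0.125, array([ 475.1, -246.4])), (0.109, array([ 481.4, -276. ]))]
base lowest corner [337.4 171.3] [(0.155, array([ 445.8, -101.9])), (0.125, array([ 456.3, -151.1])), (0.109, array([ 462. , -177.4]))]
knob centre top [328.3 255.8] [(0.155, array([ 462.9, -186.2])), (0.125, array([ 463.8, -190.9]))]
b1 [321.7 247.8] [(0.155, array([ 479. , -172.5])), (0.125, array([ 480.4, -176.8]))]
b2 [317.5 256.3] [(0.155, array([ 461.5, -163.8])), (0.125, array([ 462.4, -167.8]))]
b3 [330.8 263. ] [(0.155, array([ 448.4, -191.2])), (0.125, array([ 448.9, -196. ]))]
b4 [334.7 255.8] [(0.155, array([ 463.1, -199.3])), (0.125, array([ 464. , -204.4]))]
```

```bash
cat > plan.py <<'E'
import numpy as np, json
from station import ctrl
def state():
    o=ctrl.get_obs();return [*o['ee_pos'],np.degrees(o['eef_rot'][2])]
def plan(segs,start=None):
    """segs: (x,y,z,yaw_deg,n_calls); tool down. Prints 5 rows per call in tool units, smoothstep over each segment."""
    p=np.array(start or state(),float)
    for *g,n in segs:
        a,d=p.copy(),np.array(g)-p
        d[3]=(d[3]+180)%360-180
        for k in range(n):
            c,s=np.cos(np.radians(p[3])),np.sin(np.radians(p[3]));rows=[]
            for i in range(1,6):
                f=(5*k+i)/(5*n);q=a+d*f*f*(3-2*f)-p
                rows.append([round(c*q[0]+s*q[1],3),round(s*q[0]-c*q[1],3),round(-q[2],3),0,0,round(-q[3]/30,2)])
            r=rows[-1];p=p+[c*r[0]+s*r[1],s*r[0]-c*r[1],-r[2],-r[5]*30]
            print(json.dumps(rows))
        print('  ->',p.round(4).tolist())
E
python3 - <<'E'
from plan import *
print(state())
plan([(.33,-.15,.22,43,3),(.463,-.186,.195,64,3)])
E
```

```text
[np.float64(0.21703551926285936), np.float64(-0.5051083933750942), np.float64(0.20494863574962707), np.float64(23.250275833257145)]
[[0.003, -0.004, -0.0, 0, 0, -0.01], [0.012, -0.014, -0.001, 0, 0, -0.03], [0.025, -0.029, -0.002, 0, 0, -0.07], [0.043, -0.049, -0.003, 0, 0, -0.12], [0.063, -0.073, -0.004, 0, 0, -0.17]]
[[0.025, -0.024, -0.001, 0, 0, -0.06], [0.051, -0.049, -0.003, 0, 0, -0.13], [0.078, -0.075, -0.004, 0, 0, -0.19], [0.104, -0.101, -0.006, 0, 0, -0.26], [0.129, -0.125, -0.007, 0, 0, -0.32]]
[[0.026, -0.017, -0.001, 0, 0, -0.05], [0.048, -0.032, -0.002, 0, 0, -0.1], [0.065, -0.044, -0.003, 0, 0, -0.14], [0.076, -0.052, -0.004, 0, 0, -0.16], [0.08, -0.054, -0.004, 0, 0, -0.17]]
  -> [0.3301, -0.1501, 0.2199, 43.0503]
[[0.001, 0.001, 0.0, 0, 0, -0.01], [0.004, 0.006, 0.001, 0, 0, -0.03], [0.008, 0.012, 0.003, 0, 0, -0.07], [0.013, 0.021, 0.004, 0, 0, -0.12], [0.019, 0.03, 0.006, 0, 0, -0.18]]
[[0.005, 0.012, 0.003, 0, 0, -0.07], [0.011, 0.024, 0.005, 0, 0, -0.13], [0.018, 0.036, 0.008, 0, 0, -0.2], [0.024, 0.048, 0.01, 0, 0, -0.27], [0.029, 0.06, 0.012, 0, 0, -0.34]]
[[0.004, 0.011, 0.003, 0, 0, -0.06], [0.006, 0.02, 0.004, 0, 0, -0.11], [0.008, 0.028, 0.006, 0, 0, -0.14], [0.01, 0.032, 0.007, 0, 0, -0.17], [0.01, 0.034, 0.007, 0, 0, -0.18]]
  -> [0.4629, -0.1863, 0.1949, 64.0503]
```

>>> move_arm([
  [0.003, -0.004, 0, 0, 0, -0.01],
  [0.012, -0.014, -0.001, 0, 0, -0.03],
  [0.025, -0.029, -0.002, 0, 0, -0.07],
  [0.043, -0.049, -0.003, 0, 0, -0.12],
  [0.063, -0.073, -0.004, 0, 0, -0.17],
], fingers=1)

```text
time_s: 0.52
ee_pos: [0.2462, -0.4124, 0.209]
eef_rot: [-3.141, -0.0, 0.495]
force: [0.6, -0.5, 0.1]
grip_width: 0.0937
```

>>> move_arm([
  [0.025, -0.024, -0.001, 0, 0, -0.06],
  [0.051, -0.049, -0.003, 0, 0, -0.13],
  [0.078, -0.075, -0.004, 0, 0, -0.19],
  [0.104, -0.101, -0.006, 0, 0, -0.26],
  [0.129, -0.125, -0.007, 0, 0, -0.32],
])

```text
time_s: 0.93
ee_pos: [0.3002, -0.24, 0.2165]
eef_rot: [3.141, -0.0, 0.664]
force: [0.9, -1.2, 0.2]
grip_width: 0.0937
```

>>> move_arm([
  [0.026, -0.017, -0.001, 0, 0, -0.05],
  [0.048, -0.032, -0.002, 0, 0, -0.1],
  [0.065, -0.044, -0.003, 0, 0, -0.14],
  [0.076, -0.052, -0.004, 0, 0, -0.16],
  [0.08, -0.054, -0.004, 0, 0, -0.17],
])

```text
time_s: 1.35
ee_pos: [0.3304, -0.1487, 0.2206]
eef_rot: [3.141, -0.0, 0.754]
force: [-0.1, -0.1, 1.0]
grip_width: 0.0941
```

>>> move_arm([
  [0.001, 0.001, 0, 0, 0, -0.01],
  [0.004, 0.006, 0.001, 0, 0, -0.03],
  [0.008, 0.012, 0.003, 0, 0, -0.07],
  [0.013, 0.021, 0.004, 0, 0, -0.12],
  [0.019, 0.03, 0.006, 0, 0, -0.18],
])

```text
time_s: 1.77
ee_pos: [0.3652, -0.1604, 0.2141]
eef_rot: [-3.141, 0.0, 0.846]
force: [0.6, -0.0, 0.6]
grip_width: 0.0942
```

>>> move_arm([
  [0.005, 0.012, 0.003, 0, 0, -0.07],
  [0.011, 0.024, 0.005, 0, 0, -0.13],
  [0.018, 0.036, 0.008, 0, 0, -0.2],
  [0.024, 0.048, 0.01, 0, 0, -0.27],
  [0.029, 0.06, 0.012, 0, 0, -0.34],
])

```text
time_s: 2.18
ee_pos: [0.4296, -0.1784, 0.2015]
eef_rot: [-3.141, 0.0, 1.025]
force: [0.0, -0.7, -0.0]
grip_width: 0.0944
```

>>> move_arm([
  [0.004, 0.011, 0.003, 0, 0, -0.06],
  [0.006, 0.02, 0.004, 0, 0, -0.11],
  [0.008, 0.028, 0.006, 0, 0, -0.14],
  [0.01, 0.032, 0.007, 0, 0, -0.17],
  [0.01, 0.034, 0.007, 0, 0, -0.18],
])

```text
time_s: 2.6
ee_pos: [0.4633, -0.1868, 0.1949]
eef_rot: [-3.141, -0.0, 1.119]
force: [-0.5, 0.1, 0.9]
grip_width: 0.0937
```

```bash
python3 - <<'E'
from h import *
from plan import *
t=snap('top');s=snap('scene');cv2.imwrite('pics/top1.png',t);cv2.imwrite('pics/scene1.png',s)
print(np.round(state(),4), px('scene',state()[:3]),px('top',state()[:3]))
a=cv2.resize(t[205:295,275:385],(400,327),interpolation=cv2.INTER_CUBIC);b=cv2.resize(s[95:215,290:390],(400,480),interpolation=cv2.INTER_CUBIC)
cv2.imwrite('pics/c1.png',np.hstack([cv2.copyMakeBorder(a,0,153,0,0,cv2.BORDER_CONSTANT),b]))
E
```

```text
[ 0.463  -0.1867  0.1954 64.0446] [[342.05083914 138.52548816]] [[331.74114544 255.24080215]]
```

View pics/c1.png

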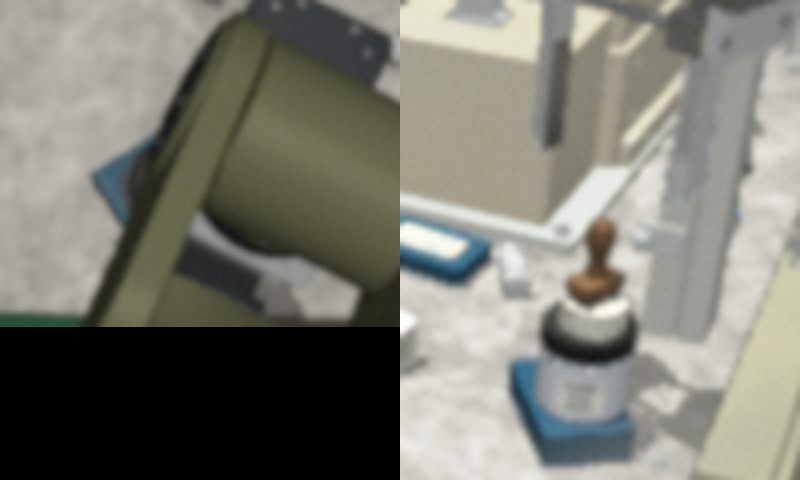

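The scene crop shows the knob at (340,152) and one fingertip at (326,132), with the arm hiding the pile in the top view. I'll narrow the fingers to about 40 mm, go down round the knob, and check the gaps before gripping.

>>> move_arm([
  [0, 0, 0, 0, 0, 0],
  [0, 0, 0, 0, 0, 0],
  [0, 0, 0, 0, 0, 0],
  [0, 0, 0, 0, 0, 0],
  [0, 0, 0, 0, 0, 0],
], fingers=-0.15)

```text
time_s: 3.12
ee_pos: [0.4629, -0.1865, 0.1956]
eef_rot: [3.141, 0.0, 1.118]
force: [-0.3, -0.2, 1.6]
grip_width: 0.0637
```

>>> move_arm([
  [0, 0, 0.004, 0, 0, 0],
  [0, 0, 0.012, 0, 0, 0],
  [0, 0, 0.022, 0, 0, 0],
  [0, 0, 0.032, 0, 0, 0],
  [0, 0, 0.038, 0, 0, 0],
])

```text
time_s: 3.53
ee_pos: [0.4624, -0.1863, 0.1555]
eef_rot: [-3.14, -0.0, 1.118]
force: [-0.4, -0.7, -0.9]
grip_width: 0.0399
```

>>> move_arm([
  [0, 0, 0.006, 0, 0, 0],
  [0, 0, 0.013, 0, 0, 0],
  [0, 0, 0.018, 0, 0, 0],
  [0, 0, 0.021, 0, 0, 0],
  [0, 0, 0.021, 0, 0, 0],
])

```text
time_s: 3.95
ee_pos: [0.4628, -0.1865, 0.1358]
eef_rot: [-3.141, -0.0, 1.118]
force: [-0.1, -0.2, 1.1]
grip_width: 0.0399
```

```bash
python3 - <<'E'
from h import *
from plan import *
s=snap('scene');cv2.imwrite('pics/scene2.png',s)
p=state();print(np.round(p,4)); c=np.array(p[:3]);u=np.array([np.cos(np.radians(-26)),np.sin(np.radians(-26)),0])
for d in(-.02,0,.02):
  for z in(0,.019): print(d,z,px('scene',c+d*u+[0,0,z]).round(1))
cv2.imwrite('pics/c2.png',cv2.resize(s[110:190,300:380],(600,600),interpolation=cv2.INTER_CUBIC))
E
```

```text
[ 0.4629 -0.1865  0.1363 64.0495]
-0.02 0 [[345.5 163.2]]
-0.02 0.019 [[346.4 156.4]]
0 0 [[339.2 160. ]]
0 0.019 [[340.1 153.3]]
0.02 0 [[333.2 157. ]]
0.02 0.019 [[334.  150.3]]
```

View pics/c2.png

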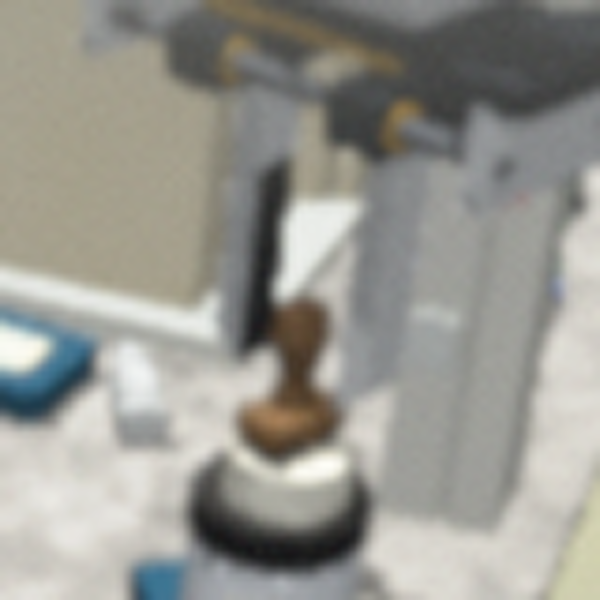

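The knob is centred between the fingers: it sits at crop (302,322) and the grasp point projects to (301,325). I'll close and lift.

>>> move_arm([
  [0, 0, 0, 0, 0, 0],
  [0, 0, 0, 0, 0, 0],
  [0, 0, 0, 0, 0, 0],
  [0, 0, 0, 0, 0, 0],
  [0, 0, 0, 0, 0, 0],
], fingers=-1, grip_force=15)

```text
time_s: 4.42
ee_pos: [0.4631, -0.1866, 0.1367]
eef_rot: [3.141, 0.0, 1.118]
force: [-0.5, 0.0, 2.2]
grip_width: 0.0193
```

>>> move_arm([
  [0, 0, 0, 0, 0, 0],
  [0, 0, 0, 0, 0, 0],
  [0, 0, -0.002, 0, 0, 0],
  [0, 0, -0.005, 0, 0, 0],
  [0, 0, -0.01, 0, 0, 0],
])

```text
time_s: 4.83
ee_pos: [0.4627, -0.1864, 0.1463]
eef_rot: [-3.141, -0.0, 1.118]
force: [-0.5, 0.5, 0.0]
grip_width: 0.0199
```

```bash
python3 - <<'E'
from plan import *
from h import *
# stamp tray rect from top, at better thresholds
t=cv2.imread('pics/top0.png')
for th in(70,85,100):
    for n,im,roi in(('top',t,(235,235,280,265)),('scene',cv2.imread('pics/scene0.png'),(290,215,335,250))):
        for c in blobs(im,roi,th,20):
            r=cv2.minAreaRect((pt(n,c,.003)[:,:2]*1000).astype(np.float32));print(n,th,np.round(r[0],1),np.round(r[1],1),round(r[2],1))
plan([(.463,-.186,.20,64,1),(.48,-.041,.15,72,3),(.48,-.041,.06,72,2)])
E
```

```text
top 70 [480.3 -38.6] [44.7 31.7] 71.9
top 85 [480.4 -38.6] [46.2 33. ] 71.9
scene 85 [480.8 -44. ] [37.4 28. ] 73.1
top 100 [480.3 -38.6] [47.4 34.4] 71.9
scene 100 [480.6 -44.8] [40.7 30. ] 71.8
[[0.0, 0.0, -0.006, 0, 0, 0.0], [0.0, 0.0, -0.019, 0, 0, 0.0], [0.0, 0.0, -0.035, 0, 0, 0.0], [0.0, 0.0, -0.048, 0, 0, 0.0], [0.0, 0.0, -0.054, 0, 0, 0.0]]
  -> [0.4627, -0.1864, 0.2003, 64.0522]
[[0.002, -0.001, 0.001, 0, 0, -0.0], [0.007, -0.002, 0.002, 0, 0, -0.01], [0.014, -0.005, 0.005, 0, 0, -0.03], [0.024, -0.008, 0.009, 0, 0, -0.05], [0.036, -0.012, 0.013, 0, 0, -0.07]]
[[0.013, -0.004, 0.005, 0, 0, -0.02], [0.027, -0.009, 0.01, 0, 0, -0.05], [0.041, -0.013, 0.015, 0, 0, -0.08], [0.054, -0.017, 0.02, 0, 0, -0.1], [0.067, -0.021, 0.024, 0, 0, -0.13]]
[[0.012, -0.003, 0.005, 0, 0, -0.02], [0.022, -0.005, 0.008, 0, 0, -0.04], [0.03, -0.007, 0.011, 0, 0, -0.05], [0.035, -0.008, 0.013, 0, 0, -0.06], [0.037, -0.009, 0.013, 0, 0, -0.06]]
  -> [0.4797, -0.0412, 0.1503, 71.8522]
[[0.0, 0.0, 0.003, 0, 0, -0.0], [0.0, 0.0, 0.009, 0, 0, -0.0], [0.0, 0.0, 0.02, 0, 0, -0.0], [0.0, 0.0, 0.032, 0, 0, -0.0], [0.0, 0.0, 0.045, 0, 0, -0.0]]
[[0.0, 0.0, 0.014, 0, 0, -0.0], [0.0, 0.0, 0.026, 0, 0, -0.0], [0.0, 0.0, 0.036, 0, 0, -0.0], [0.0, 0.0, 0.043, 0, 0, -0.0], [0.0, 0.0, 0.045, 0, 0, -0.0]]
  -> [0.4797, -0.0412, 0.0603, 71.8522]
```

>>> move_arm([
  [0, 0, -0.006, 0, 0, 0],
  [0, 0, -0.019, 0, 0, 0],
  [0, 0, -0.035, 0, 0, 0],
  [0, 0, -0.048, 0, 0, 0],
  [0, 0, -0.054, 0, 0, 0],
])

```text
time_s: 5.25
ee_pos: [0.4634, -0.1867, 0.2026]
eef_rot: [3.139, 0.0, 1.118]
force: [0.6, 0.2, -0.4]
grip_width: 0.0193
```

>>> move_arm([
  [0.002, -0.001, 0.001, 0, 0, 0],
  [0.007, -0.002, 0.002, 0, 0, -0.01],
  [0.014, -0.005, 0.005, 0, 0, -0.03],
  [0.024, -0.008, 0.009, 0, 0, -0.05],
  [0.036, -0.012, 0.013, 0, 0, -0.07],
])

```text
time_s: 5.67
ee_pos: [0.4677, -0.1478, 0.1863]
eef_rot: [-3.14, -0.0, 1.155]
force: [0.9, -0.7, -1.6]
grip_width: 0.0194
```

>>> move_arm([
  [0.013, -0.004, 0.005, 0, 0, -0.02],
  [0.027, -0.009, 0.01, 0, 0, -0.05],
  [0.041, -0.013, 0.015, 0, 0, -0.08],
  [0.054, -0.017, 0.02, 0, 0, -0.1],
  [0.067, -0.021, 0.024, 0, 0, -0.13],
])

```text
time_s: 6.08
ee_pos: [0.4755, -0.0772, 0.1624]
eef_rot: [-3.14, 0.0, 1.224]
force: [-0.2, -0.3, -0.7]
grip_width: 0.0196
```

>>> move_arm([
  [0.012, -0.003, 0.005, 0, 0, -0.02],
  [0.022, -0.005, 0.008, 0, 0, -0.04],
  [0.03, -0.007, 0.011, 0, 0, -0.05],
  [0.035, -0.008, 0.013, 0, 0, -0.06],
  [0.037, -0.009, 0.013, 0, 0, -0.06],
])

```text
time_s: 6.5
ee_pos: [0.4799, -0.0405, 0.15]
eef_rot: [-3.141, 0.0, 1.255]
force: [0.2, -0.5, 0.5]
grip_width: 0.0196
```

>>> move_arm([
  [0, 0, 0.003, 0, 0, 0],
  [0, 0, 0.009, 0, 0, 0],
  [0, 0, 0.02, 0, 0, 0],
  [0, 0, 0.032, 0, 0, 0],
  [0, 0, 0.045, 0, 0, 0],
])

```text
time_s: 6.92
ee_pos: [0.48, -0.0418, 0.1048]
eef_rot: [3.141, -0.0, 1.253]
force: [0.5, -0.3, 0.4]
grip_width: 0.0195
```

>>> move_arm([
  [0, 0, 0.014, 0, 0, 0],
  [0, 0, 0.026, 0, 0, 0],
  [0, 0, 0.036, 0, 0, 0],
  [0, 0, 0.043, 0, 0, 0],
  [0, 0, 0.045, 0, 0, 0],
])

```text
time_s: 7.33
ee_pos: [0.4795, -0.0415, 0.0593]
eef_rot: [-3.14, 0.0, 1.254]
force: [0.2, 0.2, -1.1]
grip_width: 0.0196
```

```bash
python3 - <<'E'
from h import *
from plan import *
s=snap('scene');t=snap('top');cv2.imwrite('pics/scene3.png',s);cv2.imwrite('pics/top3.png',t)
p=state();print(np.round(p,4))
c=np.array([p[0],p[1],0]);
for z in(.033,.049,.079): print('scene stamp axis',z,px('scene',c+[0,0,z]).round(1),px('top',c+[0,0,z]).round(1))
a=cv2.resize(s[185:265,280:360],(480,480),interpolation=cv2.INTER_CUBIC);b=cv2.resize(t[225:275,230:280],(300,300),interpolation=cv2.INTER_CUBIC)
b=cv2.copyMakeBorder(b,0,180,0,0,cv2.BORDER_CONSTANT)
cv2.imwrite('pics/c3.png',np.hstack([a,b]))
E
```

```text
[ 4.79900e-01 -4.14000e-02  6.03000e-02  7.18383e+01]
scene stamp axis 0.033 [[310.6 224. ]] [[257.9 248.9]]
scene stamp axis 0.049 [[311.1 218.8]] [[257.9 248.6]]
scene stamp axis 0.079 [[312.  208.6]] [[258. 248.]]
```

View pics/c3.png

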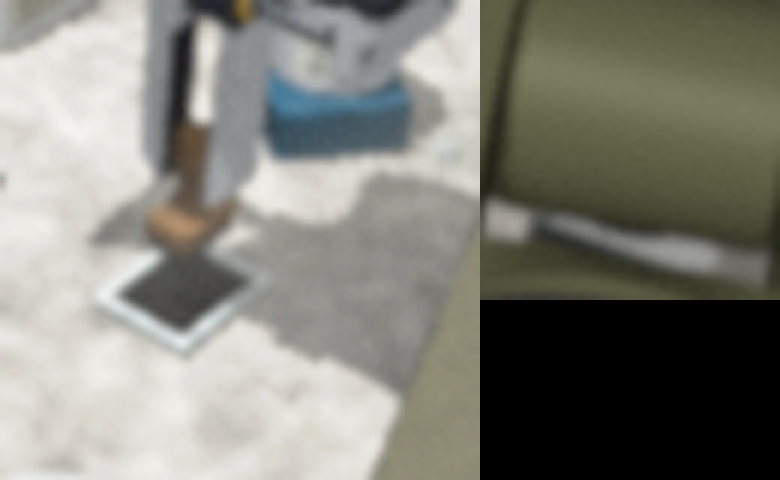

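```bash
python3 - <<'E'
from h import *
for q in((95,298),(185,353),(272,280),(183.5,289)):
    print(q,(pt('scene',(280+(q[0]+.5)/6-.5,185+(q[1]+.5)/6-.5),.007)[0]*1000).round(1))
# rim bright-mask check of all trays in both views: outer rim outline via saturated bright pixels
t=cv2.imread('pics/top0.png')
g=cv2.cvtColor(t,cv2.COLOR_BGR2GRAY)
print(g[249,240:276].tolist());print(g[232:268,257].tolist())
E
```

```text
(95, 298) [508.9 -19.9   7. ]
(185, 353) [465.7  -4.5   7. ]
(272, 280) [448.2 -60.5   7. ]
(183.5, 289) [478.7 -40.1   7. ]
[160, 158, 157, 160, 164, 153, 114, 64, 38, 35, 35, 35, 35, 35, 35, 32, 34, 34, 32, 34, 33, 33, 34, 35, 33, 33, 44, 91, 136, 152, 154, 160, 167, 167, 166, 166]
[158, 158, 159, 160, 163, 166, 167, 167, 161, 133, 85, 42, 33, 31, 35, 36, 36, 34, 33, 35, 32, 34, 33, 35, 53, 100, 139, 158, 164, 168, 170, 171, 170, 168, 166, 166]
```

Scene rim corners put the stamp tray's centre at (479,-40) mm and the top view gives (480,-39), so I'll shift +1.5 mm in y, lower, and release.

>>> move_arm([
  [0.001, 0, 0.004, 0, 0, 0],
  [0.002, 0, 0.011, 0, 0, 0],
  [0.002, 0, 0.018, 0, 0, 0],
  [0.002, 0, 0.023, 0, 0, 0],
  [0.002, 0, 0.026, 0, 0, 0],
])

```text
time_s: 7.85
ee_pos: [0.4803, -0.0393, 0.0335]
eef_rot: [-3.141, 0.0, 1.254]
force: [0.6, 0.6, -0.4]
grip_width: 0.0192
```

>>> move_arm([
  [0, 0, 0.001, 0, 0, 0],
  [0, 0, 0.002, 0, 0, 0],
  [0, 0, 0.003, 0, 0, 0],
  [0, 0, 0.004, 0, 0, 0],
  [0, 0, 0.004, 0, 0, 0],
])

```text
time_s: 8.27
ee_pos: [0.4808, -0.0395, 0.0309]
eef_rot: [3.141, -0.0, 1.254]
force: [-1.8, 0.0, 3.3]
grip_width: 0.0193
```

>>> move_arm([
  [0, 0, 0, 0, 0, 0],
  [0, 0, 0, 0, 0, 0],
  [0, 0, 0, 0, 0, 0],
  [0, 0, 0, 0, 0, 0],
  [0, 0, 0, 0, 0, 0],
], fingers=0)

```text
time_s: 8.68
ee_pos: [0.4806, -0.0394, 0.0304]
eef_rot: [-3.142, -0.0, 1.254]
force: [-0.2, -0.1, -0.1]
grip_width: 0.0464
```

```bash
python3 - <<'E'
from plan import *
plan([(.4805,-.0395,.13,72,2),(.34,-.13,.19,66,2)])
E
```

```text
[[-0.0, -0.0, -0.003, 0, 0, -0.0], [-0.0, -0.0, -0.01, 0, 0, -0.0], [-0.0, -0.0, -0.022, 0, 0, -0.0], [-0.0, -0.0, -0.035, 0, 0, -0.0], [-0.0, -0.0, -0.05, 0, 0, -0.0]]
[[-0.0, -0.0, -0.015, 0, 0, -0.0], [-0.0, -0.0, -0.028, 0, 0, -0.0], [-0.0, -0.0, -0.039, 0, 0, -0.0], [-0.0, -0.0, -0.047, 0, 0, -0.0], [-0.0, -0.0, -0.05, 0, 0, -0.01]]
  -> [0.4806, -0.0394, 0.1304, 72.1486]
[[-0.004, -0.003, -0.002, 0, 0, 0.01], [-0.013, -0.011, -0.006, 0, 0, 0.02], [-0.028, -0.023, -0.013, 0, 0, 0.04], [-0.046, -0.037, -0.021, 0, 0, 0.07], [-0.065, -0.053, -0.03, 0, 0, 0.1]]
[[-0.02, -0.015, -0.009, 0, 0, 0.03], [-0.038, -0.028, -0.017, 0, 0, 0.06], [-0.053, -0.039, -0.023, 0, 0, 0.08], [-0.063, -0.047, -0.028, 0, 0, 0.1], [-0.067, -0.05, -0.03, 0, 0, 0.1]]
  -> [0.3396, -0.1298, 0.1904, 66.1486]
```

>>> move_arm([
  [0, 0, -0.003, 0, 0, 0],
  [0, 0, -0.01, 0, 0, 0],
  [0, 0, -0.022, 0, 0, 0],
  [0, 0, -0.035, 0, 0, 0],
  [0, 0, -0.05, 0, 0, 0],
])

```text
time_s: 9.1
ee_pos: [0.4804, -0.0394, 0.0813]
eef_rot: [-3.141, 0.0, 1.254]
force: [-0.3, 0.4, -0.0]
grip_width: 0.0471
```

>>> move_arm([
  [0, 0, -0.015, 0, 0, 0],
  [0, 0, -0.028, 0, 0, 0],
  [0, 0, -0.039, 0, 0, 0],
  [0, 0, -0.047, 0, 0, 0],
  [0, 0, -0.05, 0, 0, 0],
], fingers=1)

```text
time_s: 9.52
ee_pos: [0.481, -0.0395, 0.132]
eef_rot: [3.14, -0.0, 1.254]
force: [0.3, -0.3, 0.8]
grip_width: 0.0768
```

>>> move_arm([
  [-0.004, -0.003, -0.002, 0, 0, 0.01],
  [-0.013, -0.011, -0.006, 0, 0, 0.02],
  [-0.028, -0.023, -0.013, 0, 0, 0.04],
  [-0.046, -0.037, -0.021, 0, 0, 0.07],
  [-0.065, -0.053, -0.03, 0, 0, 0.1],
])

```text
time_s: 9.93
ee_pos: [0.4087, -0.0849, 0.1599]
eef_rot: [-3.14, 0.0, 1.201]
force: [0.7, -0.8, 0.2]
grip_width: 0.0941
```

>>> move_arm([
  [-0.02, -0.015, -0.009, 0, 0, 0.03],
  [-0.038, -0.028, -0.017, 0, 0, 0.06],
  [-0.053, -0.039, -0.023, 0, 0, 0.08],
  [-0.063, -0.047, -0.028, 0, 0, 0.1],
  [-0.067, -0.05, -0.03, 0, 0, 0.1],
])

```text
time_s: 10.35
ee_pos: [0.3379, -0.1297, 0.1907]
eef_rot: [3.141, 0.0, 1.147]
force: [0.0, 0.3, -0.2]
grip_width: 0.0941
```

```bash
python3 - <<'E'
from h import *
s=snap('scene');t=snap('top');cv2.imwrite('pics/scene4.png',s);cv2.imwrite('pics/top4.png',t)
a=cv2.resize(t[225:285,230:350],(600,300),interpolation=cv2.INTER_CUBIC)
b=cv2.resize(s[145:255,290:360],(191,300),interpolation=cv2.INTER_CUBIC)
cv2.imwrite('pics/c4.png',np.hstack([a,b]))
E
```

```text
(no output)
```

View pics/c4.png

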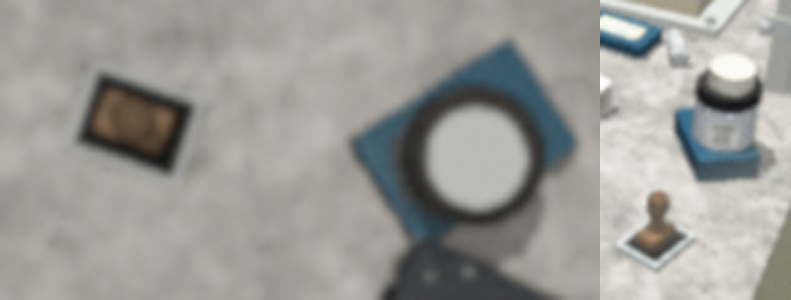

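The stamp sits centred and aligned in its tray, at crop (137,120) in a tray centred on (137,121). The cap and lid are now clear to the top camera, so I'll measure them.

```bash
cat >> h.py <<'E'
def big(m,roi):
    cs,_=cv2.findContours(m.astype(np.uint8),cv2.RETR_EXTERNAL,cv2.CHAIN_APPROX_NONE)
    return (max(cs,key=cv2.contourArea)[:,0]+.5)/4-.5+[roi[0],roi[1]]
def up4(im,roi):
    return cv2.resize(im[roi[1]:roi[3],roi[0]:roi[2]],None,fx=4,fy=4,interpolation=cv2.INTER_CUBIC).astype(int)
def rep(k,n,c,z):
    P=(pt(n,c,z)[:,:2]*1000).astype(np.float32);r=cv2.minAreaRect(P);e=cv2.fitEllipse(P)
    print(k,n,'rect',np.round(r[0],1),np.round(r[1],1),round(r[2],1),'ell',np.round(e[0],1),np.round(e[1],1))
E
python3 - <<'E'
from h import *
from plan import *
t=cv2.imread('pics/top4.png');s=cv2.imread('pics/scene4.png')
r=(235,235,280,265);u=up4(t,r);rep('stampbase','top',big(u[...,2]-u[...,0]>25,r),.019)
for c in blobs(t,r,100,20):rep('tray','top',c,.005)
r=(305,235,345,272);u=up4(t,r);v=u.max(2);B,R=u[...,0],u[...,2]
rep('cap','top',big((v>125)&(B-R<15)&(np.hypot(*(np.mgrid[:u.shape[0],:u.shape[1]]-np.array([85,80])[:,None,None]))<60),r),.109)
dark=(v<100)&(B-R<20);rep('lid','top',big(dark,r),.089)
# scene: cap top face
r=(318,160,352,190);u=up4(s,r);v=u.max(2);k=v>205
c=big(k,r);print('scene bright px',c.min(0),c.max(0));rep('captop','scene',c,.109)
print('pred cap centre px scene',px('scene',[.464,-.1855,.109]),px('top',[.464,-.1855,.109]))
plan([(.464,-.185,.15,64,3),(.464,-.185,.0955,64,2)])
E
```

```text
stampbase top rect [480.5 -37.4] [36.5 22.8] 71.0 ell [481. -37.] [23.3 41.2]
tray top rect [480.3 -38.6] [47.4 34.2] 71.6 ell [480.3 -38.7] [38.5 55.4]
cap top rect [ 463.6 -186.4] [43.3 43.8] 89.7 ell [ 463.6 -186. ] [43.3 43.5]
lid top rect [ 462.9 -186.3] [64.4 66.7] 45.4 ell [ 463.5 -186.6] [61.9 70.1]
scene bright px [317.625 159.625] [351.375 179.875]
captop scene rect [ 472.5 -184.4] [133.9  69.7] 86.7 ell [ 473.7 -191.1] [ 59.6 120.3]
pred cap centre px scene [[337.48987977 169.55792479]] [[324.71292563 255.91684001]]
[[0.0, 0.002, 0.001, 0, 0, 0.0], [0.0, 0.007, 0.002, 0, 0, 0.0], [0.0, 0.014, 0.004, 0, 0, 0.01], [0.0, 0.024, 0.007, 0, 0, 0.01], [0.0, 0.036, 0.01, 0, 0, 0.02]]
[[0.0, 0.012, 0.004, 0, 0, 0.0], [0.001, 0.026, 0.008, 0, 0, 0.01], [0.001, 0.039, 0.012, 0, 0, 0.01], [0.001, 0.053, 0.016, 0, 0, 0.02], [0.001, 0.065, 0.02, 0, 0, 0.02]]
[[0.0, 0.012, 0.003, 0, 0, 0.01], [0.001, 0.022, 0.006, 0, 0, 0.01], [0.001, 0.029, 0.008, 0, 0, 0.02], [0.001, 0.034, 0.01, 0, 0, 0.02], [0.001, 0.036, 0.01, 0, 0, 0.02]]
  -> [0.464, -0.185, 0.1504, 63.9922]
[[0.0, -0.0, 0.002, 0, 0, -0.0], [0.0, -0.0, 0.006, 0, 0, -0.0], [0.0, -0.0, 0.012, 0, 0, -0.0], [0.0, -0.0, 0.019, 0, 0, -0.0], [0.0, -0.0, 0.027, 0, 0, -0.0]]
[[0.0, -0.0, 0.009, 0, 0, -0.0], [0.0, -0.0, 0.016, 0, 0, -0.0], [0.0, -0.0, 0.022, 0, 0, -0.0], [0.0, -0.0, 0.026, 0, 0, -0.0], [0.0, -0.0, 0.028, 0, 0, -0.0]]
  -> [0.464, -0.185, 0.0954, 63.9922]
```

>>> move_arm([
  [0, 0.002, 0.001, 0, 0, 0],
  [0, 0.007, 0.002, 0, 0, 0],
  [0, 0.014, 0.004, 0, 0, 0.01],
  [0, 0.024, 0.007, 0, 0, 0.01],
  [0, 0.036, 0.01, 0, 0, 0.02],
])

```text
time_s: 10.87
ee_pos: [0.373, -0.1438, 0.1798]
eef_rot: [-3.141, -0.0, 1.139]
force: [-0.5, 0.6, -0.2]
grip_width: 0.0942
```

>>> move_arm([
  [0, 0.012, 0.004, 0, 0, 0],
  [0, 0.026, 0.008, 0, 0, 0.01],
  [0, 0.039, 0.012, 0, 0, 0.01],
  [0.001, 0.053, 0.016, 0, 0, 0.02],
  [0.001, 0.065, 0.02, 0, 0, 0.02],
])

```text
time_s: 11.28
ee_pos: [0.4329, -0.1702, 0.1593]
eef_rot: [-3.14, -0.0, 1.129]
force: [0.3, -0.3, 0.1]
grip_width: 0.094
```

>>> move_arm([
  [0, 0.012, 0.003, 0, 0, 0.01],
  [0, 0.022, 0.006, 0, 0, 0.01],
  [0, 0.029, 0.008, 0, 0, 0.02],
  [0, 0.034, 0.01, 0, 0, 0.02],
  [0, 0.036, 0.01, 0, 0, 0.02],
])

```text
time_s: 11.7
ee_pos: [0.4645, -0.1855, 0.1495]
eef_rot: [-3.14, 0.0, 1.118]
force: [-0.5, 0.5, -0.3]
grip_width: 0.0939
```

>>> move_arm([
  [0, 0, 0.002, 0, 0, 0],
  [0, 0, 0.006, 0, 0, 0],
  [0, 0, 0.012, 0, 0, 0],
  [0, 0, 0.019, 0, 0, 0],
  [0, 0, 0.027, 0, 0, 0],
], fingers=0.28)

```text
time_s: 12.12
ee_pos: [0.4638, -0.1855, 0.1229]
eef_rot: [3.141, -0.0, 1.118]
force: [0.1, -0.3, -0.4]
grip_width: 0.0644
```

>>> move_arm([
  [0, 0, 0.009, 0, 0, 0],
  [0, 0, 0.016, 0, 0, 0],
  [0, 0, 0.022, 0, 0, 0],
  [0, 0, 0.026, 0, 0, 0],
  [0, 0, 0.028, 0, 0, 0],
])

```text
time_s: 12.53
ee_pos: [0.4638, -0.1855, 0.0947]
eef_rot: [-3.141, 0.0, 1.118]
force: [-0.3, -0.2, 0.3]
grip_width: 0.0601
```

>>> move_arm([
  [0, 0, 0, 0, 0, 0],
  [0, 0, 0, 0, 0, 0],
  [0, 0, 0, 0, 0, 0],
  [0, 0, 0, 0, 0, 0],
  [0, 0, 0, 0, 0, 0],
], fingers=-0.3, grip_force=12)

```text
time_s: 12.95
ee_pos: [0.4642, -0.1856, 0.0958]
eef_rot: [3.141, 0.0, 1.118]
force: [0.1, -0.4, 1.3]
grip_width: 0.0436
```

```bash
python3 - <<'E'
from plan import *
plan([(.464,-.1855,.16,64,2),(.6205,.126,.11,25,4),(.6205,.126,.045,25,2)])
E
```

```text
[[0.0, -0.0, -0.002, 0, 0, 0.0], [0.0, -0.0, -0.007, 0, 0, 0.0], [0.0, -0.0, -0.014, 0, 0, 0.0], [0.0, -0.0, -0.023, 0, 0, 0.0], [0.0, -0.0, -0.032, 0, 0, 0.0]]
[[0.0, -0.0, -0.01, 0, 0, 0.0], [0.0, -0.0, -0.018, 0, 0, 0.0], [0.0, -0.0, -0.026, 0, 0, 0.0], [0.0, -0.0, -0.03, 0, 0, 0.0], [0.0, -0.0, -0.032, 0, 0, 0.0]]
  -> [0.4642, -0.1856, 0.1598, 64.0512]
[[0.003, 0.0, 0.0, 0, 0, 0.01], [0.01, 0.0, 0.001, 0, 0, 0.04], [0.021, 0.0, 0.003, 0, 0, 0.08], [0.036, 0.0, 0.005, 0, 0, 0.14], [0.054, 0.001, 0.008, 0, 0, 0.2]]
[[0.021, -0.002, 0.003, 0, 0, 0.08], [0.044, -0.004, 0.006, 0, 0, 0.17], [0.068, -0.007, 0.01, 0, 0, 0.26], [0.094, -0.009, 0.013, 0, 0, 0.35], [0.12, -0.011, 0.017, 0, 0, 0.45]]
[[0.024, -0.009, 0.004, 0, 0, 0.1], [0.049, -0.017, 0.007, 0, 0, 0.19], [0.072, -0.025, 0.011, 0, 0, 0.28], [0.093, -0.032, 0.014, 0, 0, 0.37], [0.113, -0.039, 0.017, 0, 0, 0.45]]
[[0.015, -0.01, 0.003, 0, 0, 0.07], [0.028, -0.018, 0.005, 0, 0, 0.12], [0.038, -0.024, 0.006, 0, 0, 0.17], [0.044, -0.028, 0.007, 0, 0, 0.19], [0.046, -0.029, 0.008, 0, 0, 0.2]]
  -> [0.6205, 0.1258, 0.1098, 25.0512]
[[0.0, -0.0, 0.002, 0, 0, 0.0], [0.0, -0.0, 0.007, 0, 0, 0.0], [0.0, -0.0, 0.014, 0, 0, 0.0], [0.0, -0.0, 0.023, 0, 0, 0.0], [0.0, -0.0, 0.032, 0, 0, 0.0]]
[[0.0, -0.0, 0.01, 0, 0, 0.0], [0.0, -0.0, 0.019, 0, 0, 0.0], [0.0, -0.0, 0.026, 0, 0, 0.0], [0.0, -0.0, 0.031, 0, 0, 0.0], [0.0, -0.0, 0.033, 0, 0, 0.0]]
  -> [0.6205, 0.1258, 0.0448, 25.0512]
```

>>> move_arm([
  [0, 0, 0, 0, 0, 0],
  [0, 0, 0, 0, 0, 0],
  [0, 0, -0.014, 0, 0, 0],
  [0, 0, -0.023, 0, 0, 0],
  [0, 0, -0.032, 0, 0, 0],
])

```text
time_s: 13.37
ee_pos: [0.4641, -0.1856, 0.1282]
eef_rot: [3.141, -0.0, 1.118]
force: [-0.1, -0.3, -0.2]
grip_width: 0.0438
```

>>> move_arm([
  [0, 0, -0.01, 0, 0, 0],
  [0, 0, -0.018, 0, 0, 0],
  [0, 0, -0.026, 0, 0, 0],
  [0, 0, -0.03, 0, 0, 0],
  [0, 0, -0.032, 0, 0, 0],
])

```text
time_s: 13.78
ee_pos: [0.4642, -0.1856, 0.1602]
eef_rot: [3.141, 0.0, 1.118]
force: [-0.4, 0.4, -0.9]
grip_width: 0.0436
```

>>> move_arm([
  [0.003, 0, 0, 0, 0, 0.01],
  [0.01, 0, 0.001, 0, 0, 0.04],
  [0.021, 0, 0.003, 0, 0, 0.08],
  [0.036, 0, 0.005, 0, 0, 0.14],
  [0.054, 0.001, 0.008, 0, 0, 0.2],
])

```text
time_s: 14.2
ee_pos: [0.4885, -0.137, 0.151]
eef_rot: [-3.141, 0.0, 1.011]
force: [0.8, -0.2, -0.7]
grip_width: 0.0432
```

>>> move_arm([
  [0.021, -0.002, 0.003, 0, 0, 0.08],
  [0.044, -0.004, 0.006, 0, 0, 0.17],
  [0.068, -0.007, 0.01, 0, 0, 0.26],
  [0.094, -0.009, 0.013, 0, 0, 0.35],
  [0.12, -0.011, 0.017, 0, 0, 0.45],
])

```text
time_s: 14.62
ee_pos: [0.5429, -0.0284, 0.1338]
eef_rot: [-3.141, 0.0, 0.775]
force: [0.2, -0.9, -0.1]
grip_width: 0.0434
```

>>> move_arm([
  [0.024, -0.009, 0.004, 0, 0, 0.1],
  [0.049, -0.017, 0.007, 0, 0, 0.19],
  [0.072, -0.025, 0.011, 0, 0, 0.28],
  [0.093, -0.032, 0.014, 0, 0, 0.37],
  [0.113, -0.039, 0.017, 0, 0, 0.45],
])

```text
time_s: 15.03
ee_pos: [0.596, 0.0788, 0.1165]
eef_rot: [-3.141, 0.001, 0.54]
force: [0.3, -1.0, -0.1]
grip_width: 0.0438
```

>>> move_arm([
  [0.015, -0.01, 0.003, 0, 0, 0.07],
  [0.028, -0.018, 0.005, 0, 0, 0.12],
  [0.038, -0.024, 0.006, 0, 0, 0.17],
  [0.044, -0.028, 0.007, 0, 0, 0.19],
  [0.046, -0.029, 0.008, 0, 0, 0.2],
])

```text
time_s: 15.45
ee_pos: [0.6202, 0.1268, 0.1087]
eef_rot: [-3.141, 0.001, 0.438]
force: [-0.1, 0.6, -0.6]
grip_width: 0.0439
```

>>> move_arm([
  [0, 0, 0.002, 0, 0, 0],
  [0, 0, 0.007, 0, 0, 0],
  [0, 0, 0.014, 0, 0, 0],
  [0, 0, 0.023, 0, 0, 0],
  [0, 0, 0.032, 0, 0, 0],
])

```text
time_s: 15.87
ee_pos: [0.6201, 0.1254, 0.0764]
eef_rot: [-3.141, 0.0, 0.437]
force: [1.6, 0.6, -0.1]
grip_width: 0.0436
```

>>> move_arm([
  [0, 0, 0.01, 0, 0, 0],
  [0, 0, 0.019, 0, 0, 0],
  [0, 0, 0.026, 0, 0, 0],
  [0, 0, 0.031, 0, 0, 0],
  [0, 0, 0.033, 0, 0, 0],
])

```text
time_s: 16.28
ee_pos: [0.62, 0.1258, 0.0434]
eef_rot: [-3.141, 0.001, 0.437]
force: [-0.5, -0.2, -0.6]
grip_width: 0.0439
```

```bash
python3 - <<'E'
from h import *
from plan import *
s=snap('scene');t=snap('top');cv2.imwrite('pics/scene5.png',s);cv2.imwrite('pics/top5.png',t)
p=state();print(np.round(p,4))
for z in(.0385,.0585):print(px('scene',[p[0],p[1],z]),'proj')
a=cv2.resize(s[215:285,190:260],(560,560),interpolation=cv2.INTER_CUBIC)
b=cv2.resize(s[150:230,300:360],(210,280),interpolation=cv2.INTER_CUBIC);b=cv2.copyMakeBorder(b,0,280,0,0,cv2.BORDER_CONSTANT)
cv2.imwrite('pics/c5.png',np.hstack([a,b]))
E
```

```text
[ 0.6203  0.1259  0.0442 25.052 ]
[[224.15753611 249.08761316]] proj
[[223.53246894 242.28466884]] proj
```

View pics/c5.png

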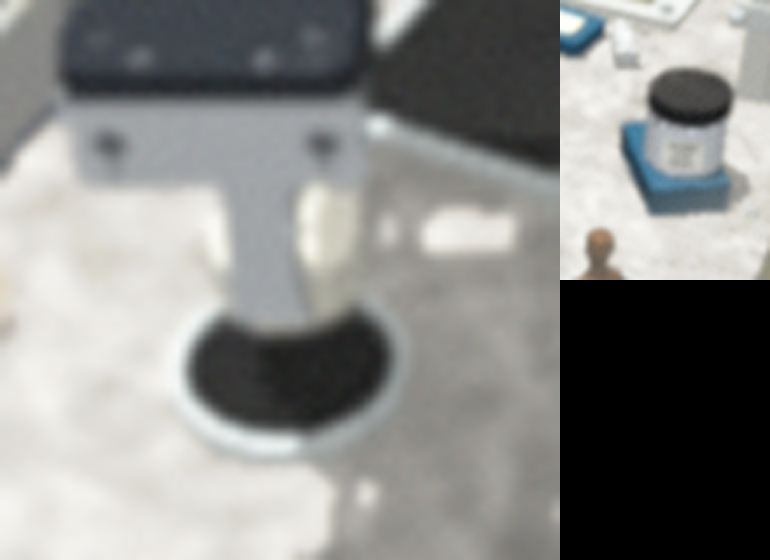

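```bash
python3 - <<'E'
from h import *
a=np.linspace(0,2*np.pi,200)
def ext(cx,cy,r,z):
    q=px('scene',np.c_[cx+r*np.cos(a),cy+r*np.sin(a),0*a+z]);return np.round([*q.min(0),*q.max(0)],1)
for c in((.6205,.126),(.6205,.129),(.6175,.126)):print(c,'rim',ext(*c,.034,.007),'floor',ext(*c,.030,.003))
print('meas rim u',190+177.5/8-.5,190+408.5/8-.5,'v',215+455.5/8-.5,'floor u',190+187.5/8-.5,190+393/8-.5,'v',215+432/8-.5)
print('cap pred',ext(.6203,.1259,.022,.0585),'meas u',190+205/8-.5,190+361/8-.5)
s=cv2.imread('pics/scene0.png')
c=blobs(s,(205,240,245,275),110)[0];print('scene0 floor thr110',c.min(0),c.max(0))
c=blobs(s,(260,255,320,305),110)[0];print('jar floor',c.min(0),c.max(0))
for c in((.472,.120),(.472,.123),(.469,.120)):print(c,'jar floor',ext(*c,.0395,.003))
c=blobs(s,(225,195,285,245),110)[0];c=cv2.approxPolyDP(c.astype(np.float32),3,True)[:,0];print('case tray corners',c.round(1).tolist(),(pt('scene',c,.003)[:,:2]*1000).round(1).tolist())
E
```

```text
(0.6205, 0.126) rim [209.7 248.8 240.2 270.8] floor [211.7 251.3 238.5 270.7]
(0.6205, 0.129) rim [209.  249.7 239.6 271.7] floor [211.  252.1 237.8 271.6]
(0.6175, 0.126) rim [210.9 249.2 241.4 271.2] floor [212.8 251.7 239.7 271.1]
meas rim u 211.6875 240.5625 v 271.4375 floor u 212.9375 238.625 v 268.5
cap pred [213.3 235.5 233.7 249.4] meas u 215.125 234.625
scene0 floor thr110 [213.375 251.875] [237.875 268.375]
jar floor [270.375 267.125] [306.375 293.125]
(0.472, 0.12) jar floor [268.9 266.8 306.7 295.7]
(0.472, 0.123) jar floor [268.3 267.7 306.2 296.8]
(0.469, 0.12) jar floor [270.2 267.2 308.1 296.2]
case tray corners [[251.10000610351562, 206.10000610351562], [233.10000610351562, 227.10000610351562], [259.1000061035156, 235.39999389648438], [275.6000061035156, 213.39999389648438]] [[659.4, -80.8], [660.8, 16.4], [588.4, 16.8], [586.9, -79.5]]
```

Relative to the camera model, the cap and the cap tray agree within about 1 px in the scene view. I'll lower, release, and lift.

>>> move_arm([
  [0, 0, 0.004, 0, 0, 0],
  [0, -0.001, 0.012, 0, 0, 0],
  [0, -0.001, 0.02, 0, 0, 0],
  [0, -0.001, 0.027, 0, 0, 0],
  [0, -0.001, 0.031, 0, 0, 0],
])

```text
time_s: 16.8
ee_pos: [0.6194, 0.1267, 0.0119]
eef_rot: [-3.141, 0.001, 0.437]
force: [0.3, -0.2, -1.5]
grip_width: 0.0435
```

>>> move_arm([
  [0, 0, 0.001, 0, 0, 0],
  [0, 0, 0.002, 0, 0, 0],
  [0, 0, 0.003, 0, 0, 0],
  [0, 0, 0.004, 0, 0, 0],
  [0, 0, 0.004, 0, 0, 0],
])

```text
time_s: 17.22
ee_pos: [0.6201, 0.1268, 0.01]
eef_rot: [3.141, -0.001, 0.437]
force: [-1.0, -0.7, 3.8]
grip_width: 0.0435
```

>>> move_arm([
  [0, 0, 0, 0, 0, 0],
  [0, 0, 0, 0, 0, 0],
  [0, 0, 0, 0, 0, 0],
  [0, 0, 0, 0, 0, 0],
  [0, 0, 0, 0, 0, 0],
], fingers=0.25)

```text
time_s: 17.63
ee_pos: [0.6199, 0.1267, 0.0094]
eef_rot: [-3.142, -0.0, 0.437]
force: [0.7, -0.6, 0.2]
grip_width: 0.0589
```

>>> move_arm([
  [0, 0, -0.002, 0, 0, 0],
  [0, 0, -0.008, 0, 0, 0],
  [0, 0, -0.017, 0, 0, 0],
  [0, 0, -0.03, 0, 0, 0],
  [0, 0, -0.045, 0, 0, 0],
])

```text
time_s: 18.05
ee_pos: [0.6198, 0.1268, 0.0557]
eef_rot: [-3.142, 0.0, 0.437]
force: [-0.3, 0.4, -0.1]
grip_width: 0.0589
```

```bash
python3 - <<'E'
from plan import *
plan([(.45,-.05,.16,35,4),(.36,-.11,.17,58,2)])
E
```

```text
[[-0.002, 0.001, -0.001, 0, 0, -0.0], [-0.006, 0.002, -0.003, 0, 0, -0.01], [-0.014, 0.005, -0.006, 0, 0, -0.02], [-0.024, 0.009, -0.011, 0, 0, -0.03], [-0.036, 0.014, -0.016, 0, 0, -0.05]]
[[-0.014, 0.005, -0.007, 0, 0, -0.02], [-0.029, 0.01, -0.013, 0, 0, -0.04], [-0.045, 0.016, -0.021, 0, 0, -0.07], [-0.062, 0.022, -0.028, 0, 0, -0.09], [-0.079, 0.028, -0.036, 0, 0, -0.12]]
[[-0.018, 0.005, -0.008, 0, 0, -0.02], [-0.035, 0.01, -0.016, 0, 0, -0.04], [-0.052, 0.015, -0.023, 0, 0, -0.07], [-0.067, 0.019, -0.03, 0, 0, -0.09], [-0.081, 0.023, -0.036, 0, 0, -0.11]]
[[-0.013, 0.003, -0.005, 0, 0, -0.02], [-0.023, 0.005, -0.01, 0, 0, -0.03], [-0.031, 0.007, -0.013, 0, 0, -0.04], [-0.036, 0.008, -0.016, 0, 0, -0.05], [-0.037, 0.009, -0.016, 0, 0, -0.05]]
  -> [0.4506, -0.05, 0.1597, 34.9491]
[[-0.003, -0.0, -0.0, 0, 0, -0.02], [-0.011, -0.0, -0.001, 0, 0, -0.08], [-0.023, -0.001, -0.002, 0, 0, -0.17], [-0.038, -0.001, -0.004, 0, 0, -0.27], [-0.054, -0.001, -0.005, 0, 0, -0.38]]
[[-0.016, -0.004, -0.002, 0, 0, -0.12], [-0.03, -0.007, -0.003, 0, 0, -0.22], [-0.042, -0.01, -0.004, 0, 0, -0.31], [-0.05, -0.012, -0.005, 0, 0, -0.37], [-0.053, -0.012, -0.005, 0, 0, -0.39]]
  -> [0.3605, -0.1102, 0.1697, 58.0491]
```

>>> move_arm([
  [-0.002, 0.001, -0.003, 0, 0, 0],
  [-0.006, 0.002, -0.008, 0, 0, -0.01],
  [-0.014, 0.005, -0.012, 0, 0, -0.02],
  [-0.024, 0.009, -0.014, 0, 0, -0.03],
  [-0.036, 0.014, -0.016, 0, 0, -0.05],
], fingers=1)

```text
time_s: 18.47
ee_pos: [0.5923, 0.0983, 0.0703]
eef_rot: [-3.141, 0.001, 0.464]
force: [0.2, 0.5, -0.2]
grip_width: 0.0886
```

>>> move_arm([
  [-0.014, 0.005, -0.007, 0, 0, -0.02],
  [-0.029, 0.01, -0.013, 0, 0, -0.04],
  [-0.045, 0.016, -0.021, 0, 0, -0.07],
  [-0.062, 0.022, -0.028, 0, 0, -0.09],
  [-0.079, 0.028, -0.036, 0, 0, -0.12],
])

```text
time_s: 18.88
ee_pos: [0.5336, 0.0376, 0.1063]
eef_rot: [-3.141, 0.001, 0.527]
force: [-0.3, -0.1, 0.8]
grip_width: 0.0938
```

>>> move_arm([
  [-0.018, 0.005, -0.008, 0, 0, -0.02],
  [-0.035, 0.01, -0.016, 0, 0, -0.04],
  [-0.052, 0.015, -0.023, 0, 0, -0.07],
  [-0.067, 0.019, -0.03, 0, 0, -0.09],
  [-0.081, 0.023, -0.036, 0, 0, -0.11],
])

```text
time_s: 19.3
ee_pos: [0.4751, -0.023, 0.1426]
eef_rot: [-3.141, 0.0, 0.584]
force: [0.2, -0.7, 1.1]
grip_width: 0.0946
```

>>> move_arm([
  [-0.013, 0.003, -0.005, 0, 0, -0.02],
  [-0.023, 0.005, -0.01, 0, 0, -0.03],
  [-0.031, 0.007, -0.013, 0, 0, -0.04],
  [-0.036, 0.008, -0.016, 0, 0, -0.05],
  [-0.037, 0.009, -0.016, 0, 0, -0.05],
])

```text
time_s: 19.72
ee_pos: [0.4503, -0.0504, 0.1589]
eef_rot: [3.141, -0.0, 0.61]
force: [-0.2, -0.1, -0.5]
grip_width: 0.0941
```

>>> move_arm([
  [-0.003, 0, 0, 0, 0, -0.02],
  [-0.011, 0, -0.001, 0, 0, -0.08],
  [-0.023, -0.001, -0.002, 0, 0, -0.17],
  [-0.038, -0.001, -0.004, 0, 0, -0.27],
  [-0.054, -0.001, -0.005, 0, 0, -0.38],
])

```text
time_s: 20.13
ee_pos: [0.4054, -0.08, 0.1631]
eef_rot: [-3.141, 0.0, 0.813]
force: [0.7, -0.5, -0.3]
grip_width: 0.0942
```

>>> move_arm([
  [-0.016, -0.004, -0.002, 0, 0, -0.12],
  [-0.03, -0.007, -0.003, 0, 0, -0.22],
  [-0.042, -0.01, -0.004, 0, 0, -0.31],
  [-0.05, -0.012, -0.005, 0, 0, -0.37],
  [-0.053, -0.012, -0.005, 0, 0, -0.39],
])

```text
time_s: 20.55
ee_pos: [0.36, -0.1104, 0.1684]
eef_rot: [-3.141, 0.0, 1.015]
force: [-0.5, -0.8, 0.0]
grip_width: 0.0939
```

```bash
python3 - <<'E'
from h import *
from plan import *
s=snap('scene');t=snap('top');cv2.imwrite('pics/scene6.png',s);cv2.imwrite('pics/top6.png',t)
r=(175,175,205,205);u=up4(t,r);v=u.min(2)
k=np.hypot(*(np.mgrid[:u.shape[0],:u.shape[1]]-np.array([60,56])[:,None,None]))<46
rep('cap in tray','top',big((v>110)&k,r),.023)
g=big((v<110)&k,r);rep('floor dark','top',g,.004)
r=(305,235,345,272);u=up4(t,r);v=u.max(2);B,R=u[...,0],u[...,2]
rep('lid','top',big((v<90)&(B-R<20),r),.089)
a=cv2.resize(t[170:210,165:215],(500,400),interpolation=cv2.INTER_CUBIC);b=cv2.resize(t[230:280,300:350],(300,300),interpolation=cv2.INTER_CUBIC)
cv2.imwrite('pics/c6.png',np.hstack([a,cv2.copyMakeBorder(b,0,100,0,0,cv2.BORDER_CONSTANT)]))
plan([(.464,-.186,.13,64,2),(.464,-.186,.063,64,2)])
E
```

```text
cap in tray top rect [618.4 127.4] [44.4 43.5] 2.4 ell [618.3 127.5] [43.9 44.6]
floor dark top rect [621.  129.3] [55.1 54.6] 2.3 ell [621.  129.1] [54.9 55.4]
lid top rect [ 463.1 -181.9] [64.1 76.6] 0.9 ell [ 460.6 -182. ] [59.9 81.8]
[[-0.0, 0.004, 0.001, 0, 0, -0.01], [-0.001, 0.013, 0.004, 0, 0, -0.02], [-0.002, 0.028, 0.008, 0, 0, -0.04], [-0.003, 0.045, 0.013, 0, 0, -0.07], [-0.005, 0.064, 0.019, 0, 0, -0.1]]
[[-0.002, 0.019, 0.006, 0, 0, -0.03], [-0.004, 0.036, 0.011, 0, 0, -0.06], [-0.006, 0.05, 0.015, 0, 0, -0.08], [-0.007, 0.06, 0.018, 0, 0, -0.09], [-0.008, 0.064, 0.019, 0, 0, -0.1]]
  -> [0.4643, -0.1864, 0.1303, 64.0133]
[[0.0, -0.0, 0.002, 0, 0, 0.0], [0.0, -0.0, 0.007, 0, 0, 0.0], [0.0, -0.0, 0.015, 0, 0, 0.0], [0.0, -0.0, 0.024, 0, 0, 0.0], [0.0, -0.0, 0.034, 0, 0, 0.0]]
[[0.0, -0.0, 0.01, 0, 0, 0.0], [0.0, -0.0, 0.019, 0, 0, 0.0], [0.0, -0.0, 0.026, 0, 0, 0.0], [0.0, -0.0, 0.031, 0, 0, 0.0], [0.0, -0.0, 0.033, 0, 0, 0.0]]
  -> [0.4643, -0.1864, 0.0633, 64.0133]
```

View pics/c6.png

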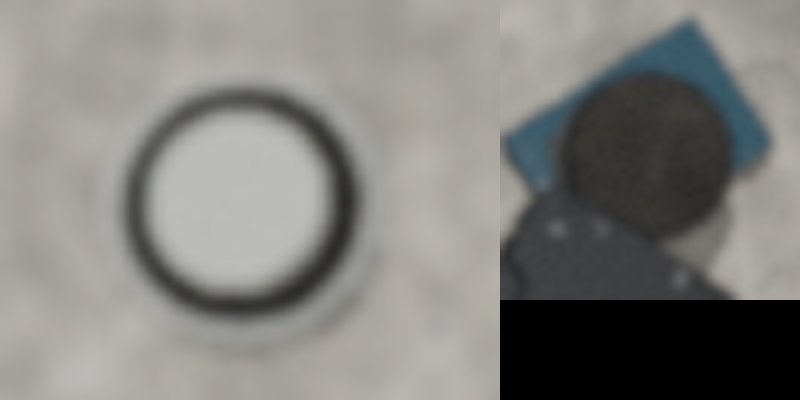

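By ray casting, the cap lies flat about 3 mm off its tray's centre, toward (-x,-y); I'll nudge it later. Next is the jar.

>>> move_arm([
  [0, 0.004, 0.001, 0, 0, -0.01],
  [-0.001, 0.013, 0.004, 0, 0, -0.02],
  [-0.002, 0.028, 0.008, 0, 0, -0.04],
  [-0.003, 0.045, 0.013, 0, 0, -0.07],
  [-0.005, 0.064, 0.019, 0, 0, -0.1],
])

```text
time_s: 21.07
ee_pos: [0.4136, -0.1487, 0.1489]
eef_rot: [3.141, -0.0, 1.067]
force: [0.3, -0.1, -0.0]
grip_width: 0.0939
```

>>> move_arm([
  [-0.002, 0.019, 0.006, 0, 0, -0.03],
  [-0.004, 0.036, 0.011, 0, 0, -0.06],
  [-0.006, 0.05, 0.015, 0, 0, -0.08],
  [-0.007, 0.06, 0.018, 0, 0, -0.09],
  [-0.008, 0.064, 0.019, 0, 0, -0.1],
])

```text
time_s: 21.48
ee_pos: [0.4653, -0.1867, 0.1292]
eef_rot: [-3.14, -0.0, 1.118]
force: [0.1, 0.3, -0.1]
grip_width: 0.094
```

>>> move_arm([
  [0, 0, 0.002, 0, 0, 0],
  [0, 0, 0.007, 0, 0, 0],
  [0, 0, 0.015, 0, 0, 0],
  [0, 0, 0.024, 0, 0, 0],
  [0, 0, 0.034, 0, 0, 0],
])

```text
time_s: 21.9
ee_pos: [0.4641, -0.1861, 0.0957]
eef_rot: [3.141, -0.0, 1.118]
force: [-0.6, 0.6, -0.9]
grip_width: 0.0937
```

>>> move_arm([
  [0, 0, 0.01, 0, 0, 0],
  [0, 0, 0.019, 0, 0, 0],
  [0, 0, 0.026, 0, 0, 0],
  [0, 0, 0.031, 0, 0, 0],
  [0, 0, 0.033, 0, 0, 0],
])

```text
time_s: 22.32
ee_pos: [0.4641, -0.1862, 0.0626]
eef_rot: [-3.141, -0.0, 1.118]
force: [-0.1, 0.4, 0.7]
grip_width: 0.0937
```

>>> move_arm([
  [0, 0, 0, 0, 0, 0],
  [0, 0, 0, 0, 0, 0],
  [0, 0, 0, 0, 0, 0],
  [0, 0, 0, 0, 0, 0],
  [0, 0, 0, 0, 0, 0],
], fingers=-0.1, grip_force=25)

```text
time_s: 22.73
ee_pos: [0.4646, -0.1864, 0.0638]
eef_rot: [3.141, 0.0, 1.118]
force: [1.2, -1.1, 1.4]
grip_width: 0.0641
```

>>> move_arm([
  [0, 0, 0, 0, 0, 0],
  [0, 0, 0, 0, 0, 0],
  [0, 0, -0.001, 0, 0, 0],
  [0, 0, -0.004, 0, 0, 0],
  [0, 0, -0.01, 0, 0, 0],
])

```text
time_s: 23.15
ee_pos: [0.4639, -0.186, 0.0732]
eef_rot: [-3.14, -0.0, 1.118]
force: [-0.3, -0.5, -1.5]
grip_width: 0.0625
```

```bash
python3 - <<'E'
from plan import *
plan([(.464,-.186,.14,64,2),(.472,.1205,.12,78,4),(.472,.1205,.07,78,2)])
E
```

```text
[[0.0, 0.0, -0.002, 0, 0, 0.0], [0.0, 0.0, -0.007, 0, 0, 0.0], [0.0, 0.0, -0.014, 0, 0, 0.0], [0.0, 0.0, -0.024, 0, 0, 0.0], [0.0, 0.0, -0.033, 0, 0, 0.0]]
[[0.0, 0.0, -0.01, 0, 0, 0.0], [0.0, 0.0, -0.019, 0, 0, 0.0], [0.0, 0.0, -0.027, 0, 0, 0.0], [0.0, 0.0, -0.032, 0, 0, 0.0], [0.0, 0.0, -0.034, 0, 0, 0.0]]
  -> [0.4639, -0.186, 0.1402, 64.0483]
[[0.002, -0.001, 0.0, 0, 0, -0.0], [0.008, -0.004, 0.001, 0, 0, -0.01], [0.017, -0.008, 0.001, 0, 0, -0.03], [0.029, -0.013, 0.002, 0, 0, -0.05], [0.044, -0.02, 0.003, 0, 0, -0.07]]
[[0.017, -0.007, 0.001, 0, 0, -0.03], [0.035, -0.014, 0.003, 0, 0, -0.06], [0.055, -0.023, 0.004, 0, 0, -0.09], [0.076, -0.031, 0.006, 0, 0, -0.13], [0.097, -0.04, 0.007, 0, 0, -0.16]]
[[0.022, -0.007, 0.002, 0, 0, -0.04], [0.043, -0.014, 0.003, 0, 0, -0.07], [0.064, -0.02, 0.004, 0, 0, -0.1], [0.083, -0.026, 0.006, 0, 0, -0.13], [0.101, -0.032, 0.007, 0, 0, -0.16]]
[[0.015, -0.003, 0.001, 0, 0, -0.03], [0.028, -0.006, 0.002, 0, 0, -0.05], [0.038, -0.008, 0.003, 0, 0, -0.06], [0.044, -0.01, 0.003, 0, 0, -0.07], [0.046, -0.01, 0.003, 0, 0, -0.08]]
  -> [0.4722, 0.1201, 0.1202, 78.1483]
[[0.0, -0.0, 0.001, 0, 0, 0.0], [0.0, -0.0, 0.005, 0, 0, 0.0], [0.0, -0.0, 0.011, 0, 0, 0.0], [0.0, -0.0, 0.018, 0, 0, 0.0], [0.0, -0.0, 0.025, 0, 0, 0.0]]
[[0.0, -0.0, 0.007, 0, 0, 0.0], [0.0, -0.0, 0.014, 0, 0, 0.0], [0.0, -0.0, 0.02, 0, 0, 0.0], [0.0, -0.0, 0.024, 0, 0, 0.0], [0.0, -0.0, 0.025, 0, 0, 0.0]]
  -> [0.4722, 0.1201, 0.0702, 78.1483]
```

>>> move_arm([
  [0, 0, -0.003, 0, 0, 0],
  [0, 0, -0.009, 0, 0, 0],
  [0, 0, -0.016, 0, 0, 0],
  [0, 0, -0.024, 0, 0, 0],
  [0, 0, -0.033, 0, 0, 0],
])

```text
time_s: 23.57
ee_pos: [0.4643, -0.1863, 0.1073]
eef_rot: [3.142, -0.0, 1.118]
force: [-0.5, 0.1, -1.1]
grip_width: 0.0626
```

>>> move_arm([
  [0, 0, -0.01, 0, 0, 0],
  [0, 0, -0.019, 0, 0, 0],
  [0, 0, -0.027, 0, 0, 0],
  [0, 0, -0.032, 0, 0, 0],
  [0, 0, -0.034, 0, 0, 0],
])

```text
time_s: 23.98
ee_pos: [0.4646, -0.1864, 0.1415]
eef_rot: [3.14, -0.0, 1.118]
force: [0.7, 0.7, -2.0]
grip_width: 0.0624
```

>>> move_arm([
  [0.002, -0.001, 0, 0, 0, 0],
  [0.008, -0.004, 0.001, 0, 0, -0.01],
  [0.017, -0.008, 0.001, 0, 0, -0.03],
  [0.029, -0.013, 0.002, 0, 0, -0.05],
  [0.044, -0.02, 0.003, 0, 0, -0.07],
])

```text
time_s: 24.4
ee_pos: [0.4655, -0.1367, 0.137]
eef_rot: [-3.141, 0.0, 1.155]
force: [-0.2, 0.4, -1.5]
grip_width: 0.0626
```

>>> move_arm([
  [0.017, -0.007, 0.001, 0, 0, -0.03],
  [0.035, -0.014, 0.003, 0, 0, -0.06],
  [0.055, -0.023, 0.004, 0, 0, -0.09],
  [0.076, -0.031, 0.006, 0, 0, -0.13],
  [0.097, -0.04, 0.007, 0, 0, -0.16],
])

```text
time_s: 24.82
ee_pos: [0.4678, -0.0309, 0.13]
eef_rot: [-3.141, 0.0, 1.241]
force: [0.2, -0.2, -1.4]
grip_width: 0.0624
```

>>> move_arm([
  [0.022, -0.007, 0.002, 0, 0, -0.04],
  [0.043, -0.014, 0.003, 0, 0, -0.07],
  [0.064, -0.02, 0.004, 0, 0, -0.1],
  [0.083, -0.026, 0.006, 0, 0, -0.13],
  [0.101, -0.032, 0.007, 0, 0, -0.16],
])

```text
time_s: 25.23
ee_pos: [0.4702, 0.0751, 0.123]
eef_rot: [-3.141, 0.0, 1.325]
force: [0.7, 0.4, -1.7]
grip_width: 0.0625
```

>>> move_arm([
  [0.015, -0.003, 0.001, 0, 0, -0.03],
  [0.028, -0.006, 0.002, 0, 0, -0.05],
  [0.038, -0.008, 0.003, 0, 0, -0.06],
  [0.044, -0.01, 0.003, 0, 0, -0.07],
  [0.046, -0.01, 0.003, 0, 0, -0.08],
])

```text
time_s: 25.65
ee_pos: [0.4721, 0.121, 0.1203]
eef_rot: [-3.141, 0.0, 1.366]
force: [0.4, -0.3, -1.5]
grip_width: 0.0626
```

>>> move_arm([
  [0, 0, 0.001, 0, 0, 0],
  [0, 0, 0.005, 0, 0, 0],
  [0, 0, 0.011, 0, 0, 0],
  [0, 0, 0.018, 0, 0, 0],
  [0, 0, 0.025, 0, 0, 0],
])

```text
time_s: 26.07
ee_pos: [0.4725, 0.1195, 0.0946]
eef_rot: [-3.141, 0.0, 1.363]
force: [-0.1, 0.0, -2.4]
grip_width: 0.0627
```

>>> move_arm([
  [0, 0, 0.007, 0, 0, 0],
  [0, 0, 0.014, 0, 0, 0],
  [0, 0, 0.02, 0, 0, 0],
  [0, 0, 0.024, 0, 0, 0],
  [0, 0, 0.025, 0, 0, 0],
])

```text
time_s: 26.48
ee_pos: [0.4723, 0.1198, 0.0696]
eef_rot: [-3.141, 0.0, 1.364]
force: [0.5, -0.5, -1.1]
grip_width: 0.0627
```

```bash
python3 - <<'E'
from h import *
from plan import *
s=snap('scene');t=snap('top');cv2.imwrite('pics/scene7.png',s);cv2.imwrite('pics/top7.png',t)
p=state();print(np.round(p,4));x,y=p[:2];zb=p[2]-.0353
a=np.linspace(0,2*np.pi,200)
def ext(cx,cy,r,z):
    q=px('scene',np.c_[cx+r*np.cos(a),cy+r*np.sin(a),0*a+z]);return np.round([*q.min(0),*q.max(0)],1)
print('pred jar bottom',ext(x,y,.03,zb),'lid',ext(x,y,.0315,zb+.05),'rim',ext(x,y,.0435,.007))
cv2.imwrite('pics/c7.png',cv2.resize(s[225:310,250:330],(753,800) if 0 else (560,595),interpolation=cv2.INTER_CUBIC))
E
```

```text
[4.72600e-01 1.19900e-01 7.03000e-02 7.81493e+01]
pred jar bottom [273.4 259.3 302.8 281.1] lid [272.9 241.3 305.  263.7] rim [266.8 264.1 308.5 295.8]
```

View pics/c7.png

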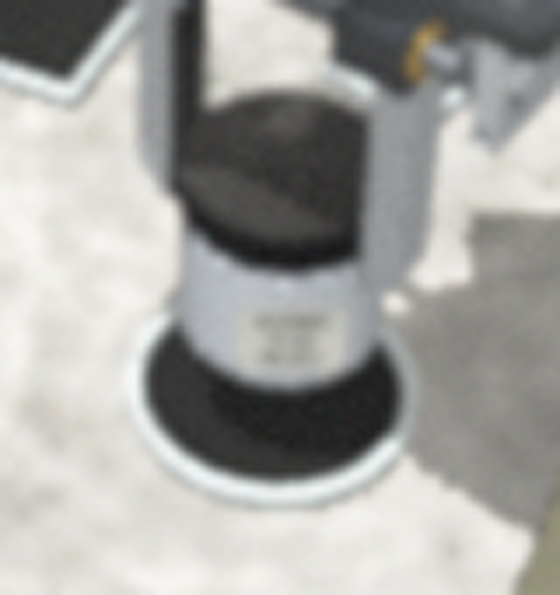

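Measured in the scene view against its projection, the jar needs about +2 mm in y. I'll shift, lower, and release.

>>> move_arm([
  [0.001, 0, 0.004, 0, 0, 0],
  [0.002, 0, 0.011, 0, 0, 0],
  [0.002, 0, 0.019, 0, 0, 0],
  [0.002, 0, 0.025, 0, 0, 0],
  [0.002, 0, 0.028, 0, 0, 0],
])

```text
time_s: 27.0
ee_pos: [0.4725, 0.1218, 0.0412]
eef_rot: [-3.14, 0.001, 1.364]
force: [0.3, 0.1, -1.0]
grip_width: 0.0623
```

>>> move_arm([
  [0, 0, 0.001, 0, 0, 0],
  [0, 0, 0.002, 0, 0, 0],
  [0, 0, 0.003, 0, 0, 0],
  [0, 0, 0.004, 0, 0, 0],
  [0, 0, 0.004, 0, 0, 0],
])

```text
time_s: 27.42
ee_pos: [0.4732, 0.1219, 0.0392]
eef_rot: [3.141, -0.0, 1.364]
force: [-3.7, -0.4, 7.4]
grip_width: 0.0623
```

>>> move_arm([
  [0, 0, 0, 0, 0, 0],
  [0, 0, 0, 0, 0, 0],
  [0, 0, 0, 0, 0, 0],
  [0, 0, 0, 0, 0, 0],
  [0, 0, 0, 0, 0, 0],
], fingers=1)

```text
time_s: 27.83
ee_pos: [0.4731, 0.1219, 0.0385]
eef_rot: [3.141, -0.0, 1.364]
force: [-0.4, 0.5, 0.1]
grip_width: 0.0922
```

>>> move_arm([
  [0, 0, -0.004, 0, 0, 0],
  [0, 0, -0.014, 0, 0, 0],
  [0, 0, -0.028, 0, 0, 0],
  [0, 0, -0.045, 0, 0, 0],
  [0, 0, -0.065, 0, 0, 0],
])

```text
time_s: 28.25
ee_pos: [0.4727, 0.1218, 0.1046]
eef_rot: [-3.141, 0.0, 1.364]
force: [-0.4, -0.3, 0.3]
grip_width: 0.094
```

```bash
python3 - <<'E'
from plan import *
plan([(.36,0,.16,100,3)])
E
```

```text
[[-0.002, -0.001, -0.001, 0, 0, -0.01], [-0.007, -0.004, -0.003, 0, 0, -0.04], [-0.015, -0.009, -0.006, 0, 0, -0.08], [-0.025, -0.015, -0.01, 0, 0, -0.13], [-0.037, -0.022, -0.014, 0, 0, -0.19]]
[[-0.012, -0.009, -0.006, 0, 0, -0.07], [-0.025, -0.019, -0.011, 0, 0, -0.14], [-0.039, -0.029, -0.016, 0, 0, -0.21], [-0.052, -0.039, -0.022, 0, 0, -0.28], [-0.064, -0.048, -0.027, 0, 0, -0.35]]
[[-0.01, -0.01, -0.005, 0, 0, -0.06], [-0.018, -0.019, -0.009, 0, 0, -0.11], [-0.024, -0.025, -0.012, 0, 0, -0.15], [-0.028, -0.03, -0.014, 0, 0, -0.18], [-0.029, -0.031, -0.014, 0, 0, -0.19]]
  -> [0.3603, 0.0004, 0.1596, 100.0473]
```

>>> move_arm([
  [-0.002, -0.001, -0.001, 0, 0, -0.01],
  [-0.007, -0.004, -0.003, 0, 0, -0.04],
  [-0.015, -0.009, -0.006, 0, 0, -0.08],
  [-0.025, -0.015, -0.01, 0, 0, -0.13],
  [-0.037, -0.022, -0.014, 0, 0, -0.19],
])

```text
time_s: 28.67
ee_pos: [0.4429, 0.0897, 0.1168]
eef_rot: [-3.14, 0.0, 1.466]
force: [0.2, 0.3, 0.2]
grip_width: 0.0939
```

>>> move_arm([
  [-0.012, -0.009, -0.006, 0, 0, -0.07],
  [-0.025, -0.019, -0.011, 0, 0, -0.14],
  [-0.039, -0.029, -0.016, 0, 0, -0.21],
  [-0.052, -0.039, -0.022, 0, 0, -0.28],
  [-0.064, -0.048, -0.027, 0, 0, -0.35],
])

```text
time_s: 29.08
ee_pos: [0.3879, 0.0309, 0.1441]
eef_rot: [-3.14, -0.0, 1.649]
force: [-0.5, 0.4, -0.3]
grip_width: 0.0941
```

>>> move_arm([
  [-0.01, -0.01, -0.005, 0, 0, -0.06],
  [-0.018, -0.019, -0.009, 0, 0, -0.11],
  [-0.024, -0.025, -0.012, 0, 0, -0.15],
  [-0.028, -0.03, -0.014, 0, 0, -0.18],
  [-0.029, -0.031, -0.014, 0, 0, -0.19],
])

```text
time_s: 29.5
ee_pos: [0.3597, -0.0002, 0.1582]
eef_rot: [-3.141, -0.0, 1.747]
force: [-0.7, 0.3, -0.1]
grip_width: 0.0938
```

```bash
python3 - <<'E'
from h import *
from plan import *
s=snap('scene');t=snap('top');cv2.imwrite('pics/scene8.png',s);cv2.imwrite('pics/top8.png',t)
r=(295,225,355,285);u=up4(t,r);c=big(u[...,0]-u[...,2]>25,r)
rep('case','top',c,.026)
q=cv2.approxPolyDP(c.astype(np.float32),2.5,True)[:,0];print(q.round(1).tolist(),(pt('top',q,.028)[:,:2]*1000).round(1).tolist())
r=(310,165,360,215);u=up4(s,r);c=big(u[...,0]-u[...,2]>25,r)
q=cv2.approxPolyDP(c.astype(np.float32),2,True)[:,0];print('scene',q.round(1).tolist(),(pt('scene',q,.028)[:,:2]*1000).round(1).tolist())
a=cv2.resize(t[225:285,160:220],(360,360),interpolation=cv2.INTER_CUBIC);b=cv2.resize(t[230:280,300:350],(360,360),interpolation=cv2.INTER_CUBIC)
d=cv2.resize(s[150:320,200:370],(360,360),interpolation=cv2.INTER_CUBIC)[:240]
cv2.imwrite('pics/c8.png',np.vstack([np.hstack([a,b]),np.hstack([d,0*d])]))
E
```

```text
case top rect [ 472.1 -193.1] [58.6 87.9] 33.4 ell [ 472.3 -192.7] [ 65.7 104.2]
[[331.3999938964844, 233.60000610351562], [300.8999938964844, 253.10000610351562], [313.1000061035156, 272.8999938964844], [343.8999938964844, 253.60000610351562]] [[518.5, -213.6], [472.0, -141.8], [427.2, -170.2], [472.4, -242.4]]
scene [[337.3999938964844, 183.10000610351562], [317.3999938964844, 186.10000610351562], [326.1000061035156, 209.89999389648438], [346.8999938964844, 202.60000610351562], [343.8999938964844, 194.10000610351562], [341.3999938964844, 201.39999389648438], [336.6000061035156, 197.10000610351562]] [[473.0, -248.4], [518.7, -210.8], [464.6, -116.7], [425.4, -168.9], [442.5, -203.3], [439.7, -168.4], [456.1, -181.8]]
```

View pics/c8.png

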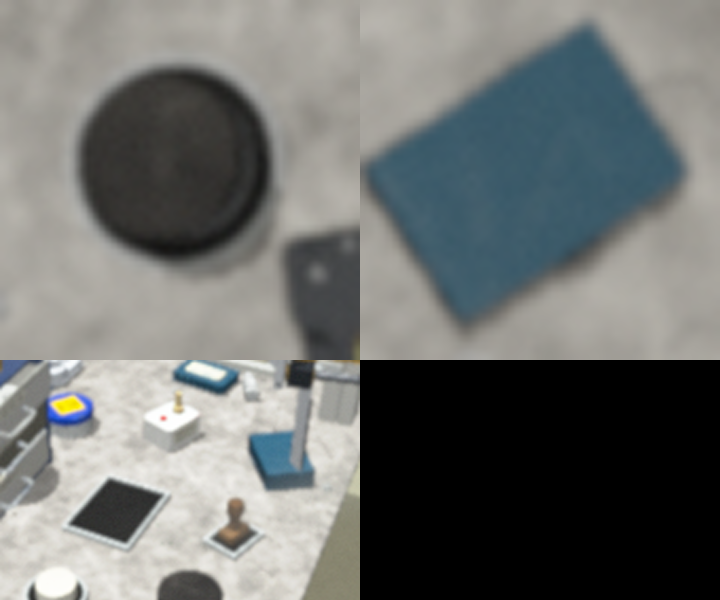

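The case is now bare, centred near (472,-193) mm with its closing axis at 33.4° and the latch on the lower-right side. The jar is standing. I'll check its offset from intensity profiles while planning the case grasp.

```bash
python3 - <<'E'
from h import *
from plan import *
t=cv2.imread('pics/top8.png');s=cv2.imread('pics/scene8.png');g=cv2.cvtColor(t,cv2.COLOR_BGR2GRAY);gs=cv2.cvtColor(s,cv2.COLOR_BGR2GRAY)
print('top row251',g[250:253,168:210].mean(0).round().astype(int).tolist())
print('top col188',g[232:274,187:190].mean(1).round().astype(int).tolist())
a=np.linspace(0,2*np.pi,200)
def ext(n,cx,cy,r,z):
    q=px(n,np.c_[cx+r*np.cos(a),cy+r*np.sin(a),0*a+z]);return np.round([*q.min(0),*q.max(0)],1)
for c in((.4728,.1218),):
    for n in('top','scene'):print(n,'lid',ext(n,*c,.0315,.064),'base',ext(n,*c,.03,.003),'floor',ext(n,*c,.0395,.003),'rim in',ext(n,*c,.0395,.007),'rim out',ext(n,*c,.0435,.007))
print('scene col288',gs[235:305,287:290].mean(1).round().astype(int).tolist())
for v in(262,270,278,282):print('scene row',v,gs[v,262:316].tolist())
plan([(.472,-.192,.09,123.4,3),(.472,-.192,.008,123.4,2)])
E
```

```text
top row251 [155, 156, 162, 163, 137, 90, 56, 52, 51, 52, 53, 52, 51, 51, 51, 53, 54, 57, 60, 60, 59, 54, 51, 51, 51, 52, 53, 53, 54, 53, 52, 42, 46, 50, 43, 30, 54, 111, 147, 146, 145, 152]
top col188 [160, 165, 165, 142, 93, 54, 55, 60, 60, 64, 67, 66, 63, 60, 59, 57, 56, 57, 59, 58, 56, 57, 56, 54, 53, 53, 54, 56, 55, 54, 53, 49, 40, 29, 21, 38, 79, 118, 142, 156, 164, 167]
top lid [171.2 236.3 199.3 264.6] base [176.4 238.7 201.7 264.2] floor [172.4 234.7 205.7 268.3] rim in [172.1 234.5 205.5 268.3] rim out [170.4 232.9 207.2 270. ]
scene lid [272.3 249.3 303.9 272.1] base [272.7 270.5 301.5 292.5] floor [268.2 267.2 306.1 296.2] rim in [268.2 265.9 306.2 294.9] rim out [266.3 264.6 308.1 296.5]
scene col288 [211, 213, 212, 210, 207, 205, 206, 211, 215, 215, 214, 215, 215, 197, 145, 94, 76, 74, 75, 74, 70, 72, 74, 72, 72, 70, 66, 65, 66, 66, 68, 69, 67, 69, 65, 53, 36, 26, 24, 51, 116, 172, 177, 167, 167, 163, 153, 148, 153, 155, 156, 151, 151, 161, 156, 124, 82, 60, 104, 181, 222, 200, 180, 203, 221, 221, 217, 210, 208, 210]
scene row 262 [213, 214, 215, 217, 219, 219, 220, 221,
[... 1259 characters left out ...]
0, 0, -0.15], [-0.063, 0.016, 0.019, 0, 0, -0.23], [-0.084, 0.021, 0.026, 0, 0, -0.3], [-0.104, 0.026, 0.032, 0, 0, -0.38]]
[[-0.019, 0.001, 0.006, 0, 0, -0.06], [-0.034, 0.002, 0.011, 0, 0, -0.12], [-0.047, 0.002, 0.015, 0, 0, -0.16], [-0.055, 0.003, 0.017, 0, 0, -0.19], [-0.058, 0.003, 0.018, 0, 0, -0.2]]
  -> [0.4724, -0.1923, 0.0901, 123.427]
[[0.0, -0.0, 0.002, 0, 0, 0.0], [0.0, -0.0, 0.009, 0, 0, 0.0], [0.0, -0.0, 0.018, 0, 0, 0.0], [0.0, -0.0, 0.029, 0, 0, 0.0], [0.0, -0.0, 0.041, 0, 0, 0.0]]
[[0.0, -0.0, 0.012, 0, 0, 0.0], [0.0, -0.0, 0.023, 0, 0, 0.0], [0.0, -0.0, 0.033, 0, 0, 0.0], [0.0, -0.0, 0.039, 0, 0, 0.0], [0.0, -0.0, 0.041, 0, 0, 0.0]]
  -> [0.4724, -0.1923, 0.0081, 123.427]
```

Both views put the jar within about 1.5 mm of its tray's centre. Next is the case.

>>> move_arm([
  [-0.003, 0.001, 0.001, 0, 0, -0.01],
  [-0.01, 0.004, 0.003, 0, 0, -0.04],
  [-0.022, 0.008, 0.007, 0, 0, -0.08],
  [-0.037, 0.013, 0.012, 0, 0, -0.14],
  [-0.054, 0.02, 0.018, 0, 0, -0.2],
])

```text
time_s: 30.02
ee_pos: [0.3901, -0.0496, 0.14]
eef_rot: [-3.141, -0.0, 1.854]
force: [0.3, 0.1, -0.9]
grip_width: 0.0941
```

>>> move_arm([
  [-0.02, 0.005, 0.006, 0, 0, -0.07],
  [-0.041, 0.01, 0.013, 0, 0, -0.15],
  [-0.063, 0.016, 0.019, 0, 0, -0.23],
  [-0.084, 0.021, 0.026, 0, 0, -0.3],
  [-0.104, 0.026, 0.032, 0, 0, -0.38],
])

```text
time_s: 30.43
ee_pos: [0.4439, -0.143, 0.1073]
eef_rot: [-3.141, -0.001, 2.052]
force: [-0.7, 0.3, 1.2]
grip_width: 0.094
```

>>> move_arm([
  [-0.019, 0.001, 0.006, 0, 0, -0.06],
  [-0.034, 0.002, 0.011, 0, 0, -0.12],
  [-0.047, 0.002, 0.015, 0, 0, -0.16],
  [-0.055, 0.003, 0.017, 0, 0, -0.19],
  [-0.058, 0.003, 0.018, 0, 0, -0.2],
])

```text
time_s: 30.85
ee_pos: [0.4731, -0.1926, 0.0895]
eef_rot: [-3.141, -0.001, 2.155]
force: [-0.3, 0.3, -0.2]
grip_width: 0.0936
```

>>> move_arm([
  [0, 0, 0.002, 0, 0, 0],
  [0, 0, 0.009, 0, 0, 0],
  [0, 0, 0.018, 0, 0, 0],
  [0, 0, 0.029, 0, 0, 0],
  [0, 0, 0.041, 0, 0, 0],
])

```text
time_s: 31.27
ee_pos: [0.4727, -0.1917, 0.0485]
eef_rot: [3.141, 0.0, 2.155]
force: [-0.0, 0.3, 0.9]
grip_width: 0.0941
```

```bash
python3 - <<'E'
from h import *
from plan import *
s=snap('scene');cv2.imwrite('pics/scene9.png',s)
p=state();print(np.round(p,4));c=np.array(p[:3])
for d in(-.047,.047):print(px('scene',c+[d*np.cos(.5829),d*np.sin(.5829),0]))
print('case corners pred', px('scene',[[c[0]+sx*.032*np.cos(.5829)-sy*.0455*np.sin(.5829),c[1]+sx*.032*np.sin(.5829)+sy*.0455*np.cos(.5829),.028] for sx,sy in((1,1),(1,-1),(-1,-1),(-1,1))]).round(1).tolist())
cv2.imwrite('pics/c9.png',cv2.resize(s[145:225,295:375],(560,560),interpolation=cv2.INTER_CUBIC))
E
```

```text
[ 4.716000e-01 -1.912000e-01  4.610000e-02  1.234596e+02]
[[349.8417336  186.77647711]]
[[315.32204816 189.79711456]]
case corners pred [[325.1, 205.0], [315.9, 185.6], [338.3, 183.7], [349.2, 202.8]]
```

View pics/c9.png

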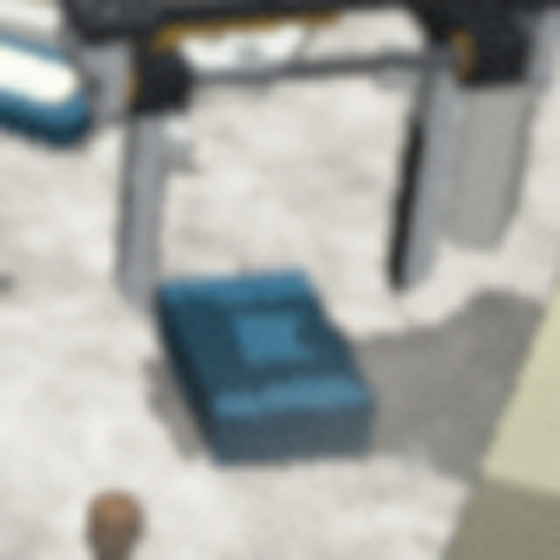

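The fingers straddle the case evenly, with the case corners within about 2 px of projection. I'll go down, grip, and lift.

>>> move_arm([
  [0, 0, 0.012, 0, 0, 0],
  [0, 0, 0.023, 0, 0, 0],
  [0, 0, 0.033, 0, 0, 0],
  [0, 0, 0.039, 0, 0, 0],
  [0, 0, 0.041, 0, 0, 0],
])

```text
time_s: 31.73
ee_pos: [0.4723, -0.1918, 0.0072]
eef_rot: [-3.141, -0.001, 2.155]
force: [-0.1, -0.0, 0.9]
grip_width: 0.094
```

>>> move_arm([
  [0, 0, 0, 0, 0, 0],
  [0, 0, 0, 0, 0, 0],
  [0, 0, 0, 0, 0, 0],
  [0, 0, 0, 0, 0, 0],
  [0, 0, 0, 0, 0, 0],
], fingers=-0.1, grip_force=30)

```text
time_s: 32.15
ee_pos: [0.473, -0.1922, 0.0088]
eef_rot: [3.141, 0.001, 2.155]
force: [0.6, 0.1, -0.3]
grip_width: 0.064
```

>>> move_arm([
  [0, 0, 0, 0, 0, 0],
  [0, 0, 0, 0, 0, 0],
  [0, 0, -0.001, 0, 0, 0],
  [0, 0, -0.004, 0, 0, 0],
  [0, 0, -0.01, 0, 0, 0],
])

```text
time_s: 32.57
ee_pos: [0.4724, -0.1919, 0.0182]
eef_rot: [-3.141, -0.001, 2.155]
force: [0.1, -0.6, -0.1]
grip_width: 0.0607
```

```bash
python3 - <<'E'
from plan import *
plan([(.472,-.192,.12,123.4,3),(.624,-.0275,.10,88.5,4),(.624,-.0275,.045,88.5,2)])
E
```

```text
[[0.0, -0.0, -0.001, 0, 0, 0.0], [0.0, -0.0, -0.005, 0, 0, 0.0], [0.0, -0.0, -0.011, 0, 0, 0.0], [0.0, -0.0, -0.018, 0, 0, 0.0], [0.0, -0.0, -0.026, 0, 0, 0.0]]
[[0.0, -0.0, -0.01, 0, 0, 0.0], [0.0, -0.0, -0.02, 0, 0, 0.0], [0.0, -0.0, -0.03, 0, 0, 0.0], [0.0, -0.0, -0.04, 0, 0, 0.0], [0.0, -0.0, -0.049, 0, 0, 0.0]]
[[0.0, -0.0, -0.009, 0, 0, 0.0], [0.0, -0.0, -0.016, 0, 0, 0.0], [0.0, -0.0, -0.022, 0, 0, 0.0], [0.0, -0.0, -0.025, 0, 0, 0.0], [0.0, -0.0, -0.027, 0, 0, 0.0]]
  -> [0.4724, -0.1919, 0.1202, 123.4522]
[[0.0, 0.002, 0.0, 0, 0, 0.01], [0.002, 0.006, 0.001, 0, 0, 0.03], [0.003, 0.013, 0.001, 0, 0, 0.07], [0.006, 0.023, 0.002, 0, 0, 0.12], [0.008, 0.034, 0.003, 0, 0, 0.18]]
[[0.005, 0.012, 0.001, 0, 0, 0.07], [0.01, 0.026, 0.003, 0, 0, 0.15], [0.015, 0.041, 0.004, 0, 0, 0.23], [0.02, 0.057, 0.006, 0, 0, 0.32], [0.026, 0.072, 0.007, 0, 0, 0.4]]
[[0.009, 0.015, 0.002, 0, 0, 0.09], [0.017, 0.029, 0.003, 0, 0, 0.17], [0.025, 0.042, 0.005, 0, 0, 0.26], [0.033, 0.055, 0.006, 0, 0, 0.33], [0.04, 0.066, 0.007, 0, 0, 0.4]]
[[0.008, 0.009, 0.001, 0, 0, 0.06], [0.014, 0.016, 0.002, 0, 0, 0.11], [0.019, 0.021, 0.003, 0, 0, 0.15], [0.023, 0.024, 0.003, 0, 0, 0.18], [0.024, 0.026, 0.003, 0, 0, 0.19]]
  -> [0.6243, -0.0272, 0.1002, 88.3522]
[[-0.0, -0.0, 0.002, 0, 0, -0.0], [-0.0, -0.0, 0.006, 0, 0, -0.0], [-0.0, -0.0, 0.012, 0, 0, -0.0], [-0.0, -0.0, 0.019, 0, 0, -0.0], [-0.0, -0.0, 0.028, 0, 0, -0.0]]
[[-0.0, -0.0, 0.008, 0, 0, -0.0], [-0.0, -0.0, 0.015, 0, 0, -0.0], [-0.0, -0.0, 0.021, 0, 0, -0.0], [-0.0, -0.0, 0.026, 0, 0, -0.0], [-0.0, -0.0, 0.027, 0, 0, -0.0]]
  -> [0.6243, -0.0272, 0.0452, 88.3522]
```

The grip closed on the body at 61 mm, so the pads missed the latch. Before carrying, I'll check the drawer box's clearance at the case tray numerically.

```bash
python3 - <<'E'
from h import *
t=cv2.imread('pics/top0.png')
for c in range(241,286,6):print(c,t[112:162:2,c].mean(1).round().astype(int).tolist())
for r in(122,130,136,140,144,148):print(r,[ (z,(pt('top',(255,r),z)[0][:2]*1000).round().tolist()) for z in(0,.06,.105,.15)])
s=cv2.imread('pics/scene0.png');g=cv2.cvtColor(s,cv2.COLOR_BGR2GRAY)
for q in((223,160),(223,208),(222,150)):print(q,[(z,(pt('scene',q,z)[0][:2]*1000).round().tolist()) for z in(0,.1,.15)])
E
```

```text
241 [86, 65, 70, 68, 68, 103, 155, 156, 124, 77, 75, 66, 85, 100, 120, 98, 105, 119, 120, 154, 169, 168, 162, 159, 157]
247 [58, 65, 70, 70, 70, 106, 143, 151, 120, 76, 77, 77, 88, 82, 86, 94, 101, 99, 96, 97, 114, 153, 154, 154, 159]
253 [68, 70, 70, 70, 71, 125, 156, 151, 116, 74, 72, 69, 90, 77, 76, 89, 99, 98, 97, 97, 97, 134, 154, 150, 148]
259 [70, 72, 72, 71, 75, 110, 144, 151, 116, 73, 74, 71, 87, 74, 76, 90, 91, 92, 97, 99, 103, 132, 158, 156, 158]
265 [70, 71, 70, 70, 77, 129, 158, 148, 106, 72, 73, 70, 84, 74, 77, 90, 92, 92, 96, 103, 130, 153, 154, 156, 156]
271 [70, 69, 70, 70, 79, 135, 158, 146, 99, 75, 72, 69, 89, 73, 79, 98, 95, 106, 144, 161, 164, 159, 158, 163, 161]
277 [70, 69, 70, 70, 64, 50, 53, 61, 56, 56, 83, 88, 97, 126, 133, 145, 160, 162, 160, 153, 151, 158, 161, 162, 159]
283 [157, 159, 155, 155, 162, 162, 161, 150, 145, 147, 152, 154, 158, 155, 154, 166, 171, 166, 165, 160, 155, 155, 157, 161, 162]
122 [(0, [797.0, -29.0]), (0.06, [778.0, -29.0]), (0.105, [763.0, -29.0]), (0.15, [749.0, -30.0])]
130 [(0, [776.0, -29.0]), (0.06, [758.0, -30.0]), (0.105, [744.0, -30.0]), (0.15, [731.0, -30.0])]
136 [(0, [761.0, -29.0]), (0.06, [743.0, -30.0]), (0.105, [730.0, -30.0]), (0.15, [717.0, -30.0])]
140 [(0, [750.0, -30.0]), (0.06, [734.0, -30.0]), (0.105, [721.0, -30.0]), (0.15, [708.0, -30.0])]
144 [(0, [740.0, -30.0]), (0.06, [724.0, -30.0]), (0.105, [712.0, -30.0]), (0.15, [699.0, -31.0])]
148 [(0, [730.0, -30.0]), (0.06, [714.0, -30.0]), (0.105, [702.0, -31.0]), (0.15, [690.0, -31.0])]
(223, 160) [(0, [859.0, -271.0]), (0.1, [763.0, -121.0]), (0.15, [715.0, -47.0])]
(223, 208) [(0, [726.0, -45.0]), (0.1, [653.0, 67.0]), (0.15, [616.0, 122.0])]
(222, 150) [(0, [897.0, -330.0]), (0.1, [795.0, -170.0]), (0.15, [744.0, -90.0])]
```

The box's face is at x≈0.75 with handles to ≈0.72, and the gripper body will reach only 0.714, so it clears. I'll carry the case over.

>>> move_arm([
  [0, 0, -0.002, 0, 0, 0],
  [0, 0, -0.005, 0, 0, 0],
  [0, 0, -0.011, 0, 0, 0],
  [0, 0, -0.018, 0, 0, 0],
  [0, 0, -0.026, 0, 0, 0],
])

```text
time_s: 32.98
ee_pos: [0.4728, -0.1921, 0.0451]
eef_rot: [-3.142, -0.0, 2.155]
force: [0.2, -0.1, -1.0]
grip_width: 0.0607
```

>>> move_arm([
  [0, 0, -0.01, 0, 0, 0],
  [0, 0, -0.02, 0, 0, 0],
  [0, 0, -0.03, 0, 0, 0],
  [0, 0, -0.04, 0, 0, 0],
  [0, 0, -0.049, 0, 0, 0],
])

```text
time_s: 33.4
ee_pos: [0.473, -0.1922, 0.0948]
eef_rot: [3.141, 0.001, 2.155]
force: [1.1, -0.4, -0.9]
grip_width: 0.0606
```

>>> move_arm([
  [0, 0, -0.009, 0, 0, 0],
  [0, 0, -0.016, 0, 0, 0],
  [0, 0, -0.022, 0, 0, 0],
  [0, 0, -0.025, 0, 0, 0],
  [0, 0, -0.027, 0, 0, 0],
])

```text
time_s: 33.82
ee_pos: [0.4729, -0.1921, 0.1208]
eef_rot: [3.141, 0.0, 2.155]
force: [-0.4, 0.2, -1.1]
grip_width: 0.0605
```

>>> move_arm([
  [0, 0.002, 0, 0, 0, 0.01],
  [0.002, 0.006, 0.001, 0, 0, 0.03],
  [0.003, 0.013, 0.001, 0, 0, 0.07],
  [0.006, 0.023, 0.002, 0, 0, 0.12],
  [0.008, 0.034, 0.003, 0, 0, 0.18],
])

```text
time_s: 34.23
ee_pos: [0.4969, -0.1661, 0.1169]
eef_rot: [-3.141, -0.001, 2.058]
force: [0.1, -0.0, -0.4]
grip_width: 0.0604
```

>>> move_arm([
  [0.005, 0.012, 0.001, 0, 0, 0.07],
  [0.01, 0.026, 0.003, 0, 0, 0.15],
  [0.015, 0.041, 0.004, 0, 0, 0.23],
  [0.02, 0.057, 0.006, 0, 0, 0.32],
  [0.026, 0.072, 0.007, 0, 0, 0.4],
])

```text
time_s: 34.65
ee_pos: [0.5485, -0.1089, 0.1096]
eef_rot: [-3.141, -0.001, 1.848]
force: [-0.0, -0.2, -0.1]
grip_width: 0.0606
```

>>> move_arm([
  [0.009, 0.015, 0.002, 0, 0, 0.09],
  [0.017, 0.029, 0.003, 0, 0, 0.17],
  [0.025, 0.042, 0.005, 0, 0, 0.26],
  [0.033, 0.055, 0.006, 0, 0, 0.33],
  [0.04, 0.066, 0.007, 0, 0, 0.4],
])

```text
time_s: 35.07
ee_pos: [0.6009, -0.052, 0.1026]
eef_rot: [-3.141, -0.0, 1.639]
force: [0.3, 0.4, -1.5]
grip_width: 0.0606
```

>>> move_arm([
  [0.008, 0.009, 0.001, 0, 0, 0.06],
  [0.014, 0.016, 0.002, 0, 0, 0.11],
  [0.019, 0.021, 0.003, 0, 0, 0.15],
  [0.022, 0.024, 0.003, 0, 0, 0.17],
  [0.023, 0.026, 0.003, 0, 0, 0.18],
])

```text
time_s: 35.48
ee_pos: [0.6248, -0.0277, 0.0998]
eef_rot: [-3.141, -0.0, 1.547]
force: [-0.5, 0.4, -1.6]
grip_width: 0.0606
```

>>> move_arm([
  [0, 0, 0.002, 0, 0, 0],
  [0, 0.001, 0.006, 0, 0, 0],
  [0, 0.001, 0.012, 0, 0, 0],
  [0, 0.001, 0.019, 0, 0, 0],
  [0, 0.001, 0.028, 0, 0, 0],
])

```text
time_s: 35.9
ee_pos: [0.6257, -0.0287, 0.0718]
eef_rot: [3.141, 0.0, 1.547]
force: [0.5, 0.1, -0.6]
grip_width: 0.0603
```

>>> move_arm([
  [0, 0, 0.008, 0, 0, 0],
  [0, 0, 0.015, 0, 0, 0],
  [0, 0, 0.021, 0, 0, 0],
  [0, 0, 0.026, 0, 0, 0],
  [0, 0, 0.027, 0, 0, 0],
])

```text
time_s: 36.32
ee_pos: [0.6254, -0.0284, 0.0443]
eef_rot: [-3.14, -0.0, 1.547]
force: [-0.6, 0.9, -0.4]
grip_width: 0.0603
```

```bash
python3 - <<'E'
from h import *
from plan import *
s=snap('scene');cv2.imwrite('pics/scene10.png',s)
p=state();print(np.round(p,4));x,y,z=p[:3];zb=z-.0085;th=np.radians(p[3]-90);c,q=np.cos(th),np.sin(th)
def rect(cx,cy,hx,hy,z):return px('scene',[[cx+sx*hx*c-sy*hy*q,cy+sx*hx*q+sy*hy*c,z] for sx,sy in((1,1),(1,-1),(-1,-1),(-1,1))]).round(1).tolist()
print('case bottom',rect(x,y,.0305,.0455,zb),'top',rect(x,y,.0305,.0455,zb+.028),'rim out',rect(x-.0015,y,.044,.0575,.007))
cv2.imwrite('pics/c10.png',cv2.resize(s[180:250,215:295],(720,630)if 0 else (640,560),interpolation=cv2.INTER_CUBIC))
E
```

```text
[ 6.25600e-01 -2.84000e-02  4.47000e-02  8.86522e+01]
case bottom [[233.7, 217.1], [251.2, 197.7], [272.3, 203.8], [255.8, 224.2]] top [[233.1, 208.0], [251.0, 188.9], [272.3, 194.8], [255.6, 214.9]] rim out [[227.7, 227.7], [249.7, 203.0], [279.3, 211.8], [259.3, 238.3]]
```

View pics/c10.png

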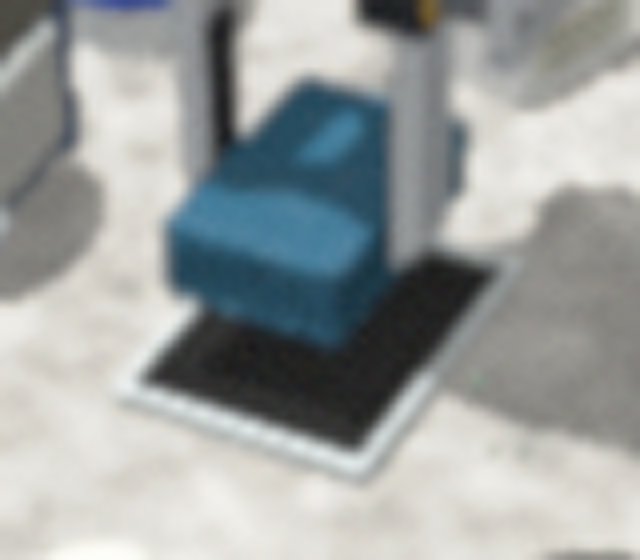

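The case hangs level over its tray. The projected and measured rim and case corners suggest about +2 mm in y, so I'll shift, lower, and release.

>>> move_arm([
  [0.001, 0, 0.004, 0, 0, 0],
  [0.002, 0, 0.012, 0, 0, 0],
  [0.002, 0, 0.02, 0, 0, 0],
  [0.002, 0, 0.027, 0, 0, 0],
  [0.002, 0, 0.03, 0, 0, 0],
])

```text
time_s: 36.78
ee_pos: [0.6252, -0.0264, 0.0138]
eef_rot: [-3.14, -0.0, 1.547]
force: [0.8, -0.0, -1.9]
grip_width: 0.0607
```

>>> move_arm([
  [0, 0, 0.001, 0, 0, 0],
  [0, 0, 0.002, 0, 0, 0],
  [0, 0, 0.003, 0, 0, 0],
  [0, 0, 0.004, 0, 0, 0],
  [0, 0, 0.004, 0, 0, 0],
])

```text
time_s: 37.2
ee_pos: [0.6261, -0.0265, 0.0118]
eef_rot: [3.141, 0.0, 1.547]
force: [-0.5, -0.3, 0.4]
grip_width: 0.0604
```

>>> move_arm([
  [0, 0, 0, 0, 0, 0],
  [0, 0, 0, 0, 0, 0],
  [0, 0, 0, 0, 0, 0],
  [0, 0, 0, 0, 0, 0],
  [0, 0, 0, 0, 0, 0],
], fingers=0.7)

```text
time_s: 37.62
ee_pos: [0.6259, -0.0265, 0.0115]
eef_rot: [3.142, -0.0, 1.547]
force: [-0.3, -0.2, -0.4]
grip_width: 0.0798
```

>>> move_arm([
  [0, 0, -0.003, 0, 0, 0],
  [0, 0, -0.012, 0, 0, 0],
  [0, 0, -0.027, 0, 0, 0],
  [0, 0, -0.047, 0, 0, 0],
  [0, 0, -0.07, 0, 0, 0],
])

```text
time_s: 38.03
ee_pos: [0.6255, -0.0264, 0.0823]
eef_rot: [-3.141, -0.0, 1.547]
force: [-0.2, 0.1, 0.3]
grip_width: 0.08
```

```bash
python3 - <<'E'
from plan import *
plan([(.624,-.026,.12,88.6,1),(.37,-.03,.17,88.6,4)])
E
```

```text
[[0.0, -0.0, -0.004, 0, 0, 0.0], [0.0, -0.001, -0.013, 0, 0, 0.0], [0.0, -0.001, -0.024, 0, 0, 0.0], [0.0, -0.001, -0.034, 0, 0, 0.0], [0.0, -0.001, -0.038, 0, 0, 0.0]]
  -> [0.6245, -0.0264, 0.1203, 88.6489]
[[-0.0, -0.002, -0.0, 0, 0, 0.0], [-0.0, -0.007, -0.001, 0, 0, 0.0], [-0.001, -0.015, -0.003, 0, 0, 0.0], [-0.001, -0.026, -0.005, 0, 0, 0.0], [-0.001, -0.04, -0.008, 0, 0, 0.0]]
[[-0.001, -0.015, -0.003, 0, 0, 0.0], [-0.002, -0.032, -0.006, 0, 0, 0.0], [-0.002, -0.05, -0.009, 0, 0, 0.0], [-0.003, -0.068, -0.013, 0, 0, 0.0], [-0.004, -0.087, -0.017, 0, 0, 0.0]]
[[-0.001, -0.019, -0.004, 0, 0, 0.0], [-0.001, -0.038, -0.007, 0, 0, 0.0], [-0.002, -0.056, -0.011, 0, 0, 0.0], [-0.003, -0.072, -0.014, 0, 0, 0.0], [-0.003, -0.088, -0.017, 0, 0, 0.0]]
[[-0.001, -0.013, -0.003, 0, 0, 0.0], [-0.001, -0.024, -0.005, 0, 0, 0.0], [-0.001, -0.032, -0.006, 0, 0, 0.0], [-0.002, -0.037, -0.007, 0, 0, 0.0], [-0.002, -0.039, -0.008, 0, 0, 0.0]]
  -> [0.3703, -0.0304, 0.1703, 88.6489]
```

>>> move_arm([
  [0, 0, -0.004, 0, 0, 0],
  [0, -0.001, -0.013, 0, 0, 0],
  [0, -0.001, -0.024, 0, 0, 0],
  [0, -0.001, -0.034, 0, 0, 0],
  [0, -0.001, -0.038, 0, 0, 0],
])

```text
time_s: 38.45
ee_pos: [0.6252, -0.0265, 0.1209]
eef_rot: [3.14, 0.0, 1.547]
force: [0.3, -0.1, -0.0]
grip_width: 0.0801
```

>>> move_arm([
  [0, -0.002, 0, 0, 0, 0],
  [0, -0.007, -0.001, 0, 0, 0],
  [-0.001, -0.015, -0.003, 0, 0, 0],
  [-0.001, -0.026, -0.005, 0, 0, 0],
  [-0.001, -0.04, -0.008, 0, 0, 0],
])

```text
time_s: 38.87
ee_pos: [0.5836, -0.0265, 0.1267]
eef_rot: [-3.14, -0.0, 1.547]
force: [0.3, -0.1, -0.7]
grip_width: 0.08
```

>>> move_arm([
  [-0.001, -0.015, -0.003, 0, 0, 0],
  [-0.002, -0.032, -0.006, 0, 0, 0],
  [-0.002, -0.05, -0.009, 0, 0, 0],
  [-0.003, -0.068, -0.013, 0, 0, 0],
  [-0.004, -0.087, -0.017, 0, 0, 0],
])

```text
time_s: 39.28
ee_pos: [0.496, -0.0284, 0.1441]
eef_rot: [-3.141, -0.0, 1.547]
force: [0.7, 0.0, 0.8]
grip_width: 0.08
```

>>> move_arm([
  [-0.001, -0.019, -0.004, 0, 0, 0],
  [-0.001, -0.038, -0.007, 0, 0, 0],
  [-0.002, -0.056, -0.011, 0, 0, 0],
  [-0.003, -0.072, -0.014, 0, 0, 0],
  [-0.003, -0.088, -0.017, 0, 0, 0],
])

```text
time_s: 39.7
ee_pos: [0.408, -0.0293, 0.1611]
eef_rot: [-3.141, -0.0, 1.547]
force: [0.6, -0.1, 0.3]
grip_width: 0.0802
```

>>> move_arm([
  [-0.001, -0.013, -0.003, 0, 0, 0],
  [-0.001, -0.024, -0.005, 0, 0, 0],
  [-0.001, -0.032, -0.006, 0, 0, 0],
  [-0.002, -0.037, -0.007, 0, 0, 0],
  [-0.002, -0.039, -0.008, 0, 0, 0],
])

```text
time_s: 40.12
ee_pos: [0.37, -0.0305, 0.1694]
eef_rot: [-3.141, 0.0, 1.547]
force: [0.1, -0.7, 0.4]
grip_width: 0.0798
```

```bash
python3 - <<'E'
from h import *
from plan import *
s=snap('scene');t=snap('top');cv2.imwrite('pics/scene11.png',s);cv2.imwrite('pics/top11.png',t)
r=(222,165,285,215);u=up4(t,r)
rep('case','top',big(u[...,0]-u[...,2]>25,r),.031)
t0=cv2.imread('pics/top0.png');
for th in(85,110):
  for c in blobs(t0,(222,170,285,212),th):rep(f'tray{th}','top',c,.005)
  for c in blobs(t0,(175,175,205,205),th):rep(f'captray{th}','top',c,.005)
  for c in blobs(t,(175,175,205,205),th,100):rep(f'captray now{th}','top',c,.005)
r=(175,175,205,205);u=up4(t,r);v=u.min(2)
k=np.hypot(*(np.mgrid[:u.shape[0],:u.shape[1]]-np.array([60,56])[:,None,None]))<46
for th in(90,110,130):rep('cap','top',big((v>th)&k,r),.023)
g=cv2.cvtColor(s,cv2.COLOR_BGR2GRAY)
print('scene cap col225',g[240:276,224:227].mean(1).round().astype(int).tolist())
for v in(254,257,260,263):print(v,g[v,206:246].tolist())
a=np.linspace(0,2*np.pi,200)
def ext(cx,cy,r,z):
    q=px('scene',np.c_[cx+r*np.cos(a),cy+r*np.sin(a),0*a+z]);return np.round([*q.min(0),*q.max(0)],1)
print('pred cap base',ext(.62,.1268,.022,.003),'top',ext(.62,.1268,.022,.023),'rim in',ext(.62,.1268,.03,.007),'floor',ext(.62,.1268,.03,.003))
A=cv2.resize(t[165:275,165:285],(436,400),interpolation=cv2.INTER_CUBIC);B=cv2.resize(s[180:300,200:325],(364,350),interpolation=cv2.INTER_CUBIC)
cv2.imwrite('pics/c11.png',np.hstack([A,cv2.copyMakeBorder(B,0,50,0,0,cv2.BORDER_CONSTANT)]))
E
```

```text
case top rect [624.4 -27.1] [92.9 62.1] 88.5 ell [624.5 -27.2] [ 69.2 109.1]
tray85 top rect [623.2 -25.5] [103.4  76.2] 88.5 ell [623.2 -25.4] [ 86.6 122.5]
captray85 top rect [620.3 128.8] [53.6 54. ] 1.1 ell [620.1 128.6] [54.  54.1]
tray110 top rect [623.1 -25.6] [105.7  78.4] 88.4 ell [623.2 -25.4] [ 89.2 125.1]
captray110 top rect [620.2 128.6] [56.6 56.1] 84.6 ell [620.1 128.6] [56.1 56.3]
captray now110 top rect [620.  128.5] [56.7 57. ] 1.1 ell [620.1 128.6] [56.5 56.8]
cap top rect [618.4 127.4] [45.5 45. ] 1.1 ell [618.4 127.5] [45.4 46.1]
cap top rect [618.1 127.4] [43.6 43.7] 1.1 ell [618.2 127.5] [43.8 44.2]
cap top rect [618.1 127.7] [42.6 41.7] 2.4 ell [618.3 127.5] [41.9 42.6]
scene cap col225 [212, 213, 210, 206, 207, 212, 216, 225, 241, 249, 250, 251, 251, 251, 252, 252, 252, 253, 253, 253, 252, 240, 200, 170, 166, 167, 155, 118, 98, 162, 213, 196, 173, 190, 213, 219]
254 [217, 212, 214, 215, 214, 212, 217, 223, 226, 211, 217, 242, 251, 252, 252, 252, 251, 252, 252, 252, 252, 252, 252, 252, 252, 251, 252, 252, 251, 238, 205, 208, 226, 227, 221, 219, 221, 220, 221, 223]
257 [216, 211, 209, 212, 218, 227, 228, 199, 139, 101, 155, 232, 251, 252, 252, 252, 252, 252, 253, 253, 253, 252, 252, 252, 252, 252, 252, 251, 232, 173, 106, 82, 142, 208, 229, 220, 213, 214, 218, 218]
260 [211, 210, 213, 218, 227, 232, 205, 133, 69, 56, 100, 154, 190, 220, 235, 245, 250, 251, 252, 252, 252, 250, 249, 245, 233, 217, 191, 164, 135, 114, 84, 59, 113, 186, 212, 191, 195, 209, 212, 214]
263 [208, 213, 220, 223, 226, 229, 219, 159, 86, 52, 65, 109, 150, 171, 174, 175, 171, 174, 175, 171, 163, 158, 154, 150, 152, 149, 148, 138, 122, 91, 79, 123, 185, 201, 169, 159, 188, 204, 205, 211]
pred cap base [215.3 254.1 234.9 268.3] top [214.5 247.6 234.5 261.8] rim in [211.5 250.3 238.4 269.7] floor [211.7 251.6 238.5 271. ]
```

View pics/c11.png

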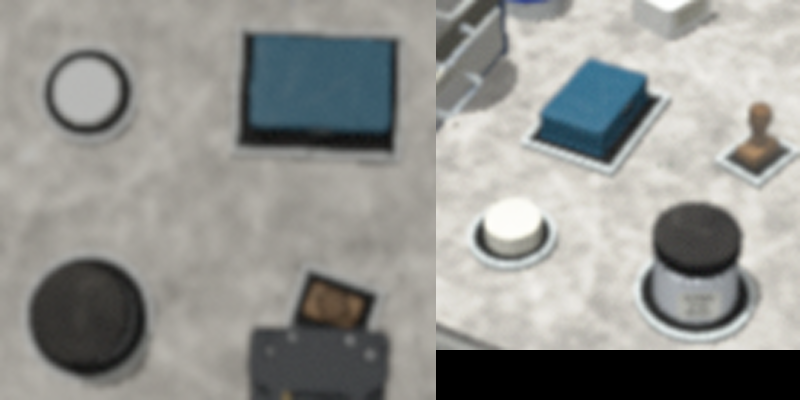

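All four things stand upright in their trays: the cap about 2 mm off, the case about 1.6 mm, the stamp about 1 mm and the jar up to 2 mm, so no mending is needed. I'll confirm the bystanders haven't moved, then hand in.

```bash
python3 - <<'E'
from h import *
a=cv2.imread('pics/top0.png');b=cv2.imread('pics/top11.png')
for n,(x0,y0,x1,y1) in dict(block=(308,170,348,208),tin=(295,113,332,150)).items():
    d=cv2.absdiff(a[y0:y1,x0:x1],b[y0:y1,x0:x1]);print(n,'mean diff',d.mean().round(2),'max',d.max(),'shift',np.round(cv2.phaseCorrelate(*[np.float32(cv2.cvtColor(i[y0:y1,x0:x1],6)) for i in(a,b)])[0],2))
o=ctrl.get_obs();print(o['time_s'],o['ee_pos'],o['force'])
print(ctrl.hand_in())
E
```

```text
block mean diff 1.98 max 5 shift [-0.08 -0.  ]
tin mean diff 1.85 max 6 shift [ 0.02 -0.01]
40.2167 [ 0.37065787 -0.0305005   0.16951994] [ 0.2438789  -0.51123242  0.67609448]
the job is handed in; nothing more can be done
None
```

I took the pile apart from the top (stamp, cap, jar, case) and set each thing upright in its own tray. I handed the job in at 40.2 s of the 118 s allowed, with the gripper well clear of everything.

My last checks, against each tray's centre:

| Thing | Offset | Notes |
|---|---|---|
| Stamp | about 1 mm | yaw within 1° of the tray when last measured, just after I set it down |
| Cap | about 2 mm, toward -x | top and scene views agree on x, but only the top view shows about 1 mm in y; not mended because there are 8 mm of clearance |
| Jar | up to 2 mm | scene view shows it centred; top view suggests -1.5 to -2 mm in y |
| Case | about 1.6 mm in y | yaw matches the tray |

- **Bystanders:** the white test block and the grease tin did not move (shift of 0.1 px or less in the top view).
- **Forces:** the wrist force never read above about 8 N, and nothing toppled.
- **Camera disagreement:** the two cameras differed by about 3–6 mm in y at the trays, about 3–4 mm after allowing for the tray rims. I allowed for this by comparing each thing with its tray in the same picture.

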